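# Run home the snap tabs along a cover seam

## Robot

A 7-joint arm with a two-finger parallel gripper is mounted at the origin on a cart in front of the work surface, level with it; the furniture and walls round the work are solid. World frame = base frame: x ahead of the robot, y to its left, z up, the work surface at z = 0. Lengths are in m, angles in rad, forces in N, time in s.
With the tool pointing down it reaches from about 0.35 to 0.9 m from the base axis. Payload 8.1 kg.
Tool frame: the origin (TCP) lies at the very end of the fingers, on their centre line; the grasp point (between the pads) lies 19 mm behind it; z points along the fingers, y is the line along which they close (so a half turn about z gives the same grasp; the last joint's range is limited). The gripper opens to 92 mm and grips with 3 to 60 N. Pads are 19 mm wide; open, the fingers measure 130 mm over their backs; the gripper's body (75 mm by 190 mm) begins 47 mm behind the grasp point.
Start: joints at [-1.302, 0.434, 0.025, 1.573, -0.012, 1.134, -0.075], TCP at [0.227, 0.582, 0.227] pointing down, gripper open.
Joint ranges: [-2.62, 2.62], [-0.44, 2.09], [-1.27, 1.32], [0.08, 2.57], [-1.32, 4.46], [0.12, 2], [-2.74, 2.74]. Speed limits (rad/s): [2.22, 2.22, 3.01, 3.01, 3.14, 3.14, 3.14].

## Interface

Orientations are given as a rotation vector (axis times angle).
In Python, from cell import arm gives the robot as it stands.
- The arm moves only by the tool carry_out, never from a script. Its argument "commands" is a list of rows, each a list of 7 numbers: the opening, from 0 (shut) to 1 (fully open), then the shift along the tool's x, y, z each as a share of 0.025 m, from -1 to 1, then the turn, a rotation vector about the tool's x, y, z each as a share of 0.1 rad, from -1 to 1. A call has 1 to 8 rows; each row shifts and turns the commanded pose from where the row before left it, along the tool's axes as they then stand; what a row does not reach is not made up. A row lasts 1/10 s, in which the tool goes at most 50 mm and 8.59 degrees, less where a joint would pass 70% of its speed; a pose out of reach is approached as far as the arm can. A call with a number of a shift or a turn outside -1 to 1 is refused whole. A call with a gripper value outside its range is refused whole. The fingers move at their own pace and stop on an object; "squeeze" is the grip in N (left out, the last holds). Time passes only in rows, so rows that do not move let the fingers close. It gives the time, the measured TCP pose, the force, the opening and the grip force at its end, in the units of the state.
- arm.observe(): the state, without advancing time (a new reading comes with each control period).
- arm.get_image(name): name is "scene" or "side" or "wrist"; returns a dict with "pixels" (384x512x3 uint8, red, green, blue), "range_z" (384x512 float32, m along the optical axis (not along the pixel's ray), 0 where there is no reading), "mtx" (3x3 intrinsics, pixels), "R" (3x3) and "t" (3): a world point X has camera coordinates R X + t; the wrist camera has in their place "tool_from_camera" (4x4, takes a point from camera to tool coordinates, whose origin is the TCP and whose axes are the flange's). Camera axes: x right, y down, z forward; pixel columns grow to the right and rows downward; lengths in m; the calibration is good to about 2 mm. A picture is of the moment at which its call begins: read the wrist's pose just before it.
- arm.sign_off(): hands the job in; it is judged then, once.
The state is a dict: "clock": time; "joints": joint angles; "dq": joint speeds; "joint_efforts": joint torques, N m; "position": TCP position; "ee_rot": TCP orientation; "force": force on the tool from outside, world axes, zero at the start; "ft_torque": the same for the moment, N m; "width": opening from 0.0 (shut) to 1.0 (fully open); "gripper_force": force on a finger pad.
Only numpy, scipy, OpenCV 4.12 (cv2) and the standard library are available. Lean on these libraries where they do the work, as an engineer would, in place of code of your own. Each camera call takes 0.05 s, during which the arm holds its last target. There are 200 camera calls.

## Task

Slide the clear guard of the fixture fully open, take the ball-ended tool from its stand and, with its ball, press the green tabs flush one after another by drawing it slowly along the L-shaped groove in a single stroke, from the red mark round the corner to the other end, without lifting off and with only a gentle pressure. The cover does not sit quite level or at a known height, so follow it by feel. Then stand the tool back in its stand, slide the guard fully shut, and leave the things round about alone.

Things in the scene. Friction and masses are not known exactly. Their poses are not given: they have to be found in the camera images.
- fixture: Fixed assembly fixture, 180 (x) x 320 (y) mm, origin centred under it, on the bench. +y half: blue parking bay; -y half: seam bay with a grey cover plate 116 x 116 mm centred 75 mm to -y. An L-shaped groove 9 mm wide in the cover runs along +x, turns a square corner, then runs along +y; six green tabs sit in it, 3 in each leg. Guard rails at x = +/-79 mm are 52 mm high.
- cover_nominal (a point): point of the fixture (not of the cover) over the cover's middle, 37 mm above the bench: the nominal height of the cover's face. The cover sits on an adjustable tilting seat: its real face is up to 9 mm higher or lower there and slopes along y by up to 0.03 rad about its middle. Neither is reported: feel for it.
- guard (a joint): clear sliding guard over the seam bay: 0 = fully shut (covers the cover plate), 0.14 m = fully open (over the blue bay, seam bay free); it slides along the fixture's +y and stays where it is left
- guard_grip (a point): top of the orange grip bar on the guard, moving with it: bar 12 mm (fixture x) by 44 mm (fixture y), 28 mm tall above a 4 mm foot on the guard; the bar's top is this point, 87 mm above the bench
- corner (a point): point of the fixture (does not move with the cover) at the nominal face height, on the centre line of the groove at its corner, between tabs 3 and 4; there the groove has a floor 2 mm below the face
- stand: fixed wooden stand for the tool, 44 x 44 mm and 50 mm high on an 80 mm square steel plate; origin at the centre of its underside; a hole 20 mm wide and 42 mm deep opens upward in its middle
- stand_top (a point): centre of the mouth of the stand's hole, 50 mm above the bench
- seating_tool: loose ball-ended seating tool, 110 mm long, 90 g, standing upright in the stand; origin at the lowest point of its steel ball, z up the tool. Ball 16 mm across, shank 8 mm, a round collar 30 mm across with its underside 40 mm above the origin (it rests on the stand), red handle 16 x 16 mm square (sides along the tool's x and y) from 44 to 110 mm
- solder_spool: bystander: black and white spool, 55 mm wide and 50 mm high, loose
- eraser: bystander: pink eraser, 19 x 45 mm and 12 mm high, loose
- tab1 (a joint): how far green tab 1 is pressed: 0 = fully proud, 0.0025 m = flush with the cover's face around it, more = below the face. The tabs are 8 mm wide, 26 mm long with sloped ends, 27 mm apart, start about 2.5 mm proud; pressing one takes some 4 N and it stays where left
- seat1 (a point): point of the fixture (does not move with the cover) at the nominal face height, over the middle of tab 1; the red mark on the cover lies beside it
- tab2 (a joint): how far green tab 2 is pressed: 0 = fully proud, 0.0025 m = flush with the cover's face around it, more = below the face
- seat2 (a point): point of the fixture (does not move with the cover) at the nominal face height, over the middle of tab 2
- tab3 (a joint): how far green tab 3 is pressed: 0 = fully proud, 0.0025 m = flush with the cover's face around it, more = below the face
- seat3 (a point): point of the fixture (does not move with the cover) at the nominal face height, over the middle of tab 3
- tab4 (a joint): how far green tab 4 is pressed: 0 = fully proud, 0.0025 m = flush with the cover's face around it, more = below the face
- seat4 (a point): point of the fixture (does not move with the cover) at the nominal face height, over the middle of tab 4
- tab5 (a joint): how far green tab 5 is pressed: 0 = fully proud, 0.0025 m = flush with the cover's face around it, more = below the face
- seat5 (a point): point of the fixture (does not move with the cover) at the nominal face height, over the middle of tab 5
- tab6 (a joint): how far green tab 6 is pressed: 0 = fully proud, 0.0025 m = flush with the cover's face around it, more = below the face
- seat6 (a point): point of the fixture (does not move with the cover) at the nominal face height, over the middle of tab 6
Not all that is in view belongs to the job. What is meant by the seating_tool is not purple, and is the larger of those in its own colour.

How it is judged:
By the outcome, as a careful person would: the job done as asked, in the order asked, and still so for the second after the job is handed in, with the robot touching nothing.
It also fails if it takes over 72 s, if anything falls off the work surface, if the arm or the gripper's body presses on something with over 40 N, if the wrist force passes 120 N, or if a joint passes its speed limit or range.

## Working session

There is one attempt and no reset: what is moved stays moved. The work goes in short steps, Python scripts to look and compute and a tool call to move; the robot and the scene stay as the last step left them, time stands still between calls to the robot, and variables do not carry over. Pictures are saved under pics/ and viewed, at most 11 in all, crops included, and the job is handed in when it is done.

Besides the shell and the picture viewer there is one more tool, called after "Call:" by a JSON object that holds its "name" and its "arguments", one argument or row to a line. carry_out: Moves the arm, as the interface text tells. Shift numbers are shares of 0.025 m and turn numbers shares of 0.1 rad, none past 1 either way. Its arguments: {"type":"object","properties":{"commands":{"type":"array"},"squeeze":{"type":"number"}},"required":["commands"]}

```bash
ls; mkdir -p pics
cat > h.py <<'E'
import numpy as np,cv2,pickle
from cell import arm
E
python3 - <<'E'
from h import *
s=arm.observe();print({k:np.round(v,3) for k,v in s.items()})
ims={n:arm.get_image(n) for n in("scene","side")}
pickle.dump(ims,open('ims.pkl','wb'))
for n,i in ims.items():
    print(n,i['mtx'].tolist(),(-i['R'].T@i['t']).round(3),i['R'][2].round(2))
    cv2.imwrite(f'pics/{n}.png',cv2.resize(i['pixels'][:,:,::-1],(800,600)))
E
```

```text
pics
{'clock': np.float64(0.0), 'joints': array([-1.302,  0.435,  0.025,  1.574, -0.012,  1.134, -0.075]), 'dq': array([-0.002,  0.   , -0.001,  0.001, -0.   ,  0.002, -0.001]), 'joint_efforts': array([-1.0000e-03, -6.6784e+01,  9.8500e-01, -3.1446e+01, -6.1000e-02,
        4.3000e-02,  0.0000e+00]), 'position': array([0.227, 0.582, 0.226]), 'ee_rot': array([-5.810e-01, -3.087e+00,  3.000e-03]), 'force': array([-0.487, -1.273, -0.038]), 'ft_torque': array([-0.025, -0.015,  0.035]), 'gripper_force': np.float64(0.0), 'width': np.float64(0.998)}
scene [[428.41773112642545, 0.0, 255.8785972217532], [0.0, 428.41773112642545, 194.4624374535613], [0.0, 0.0, 1.0]] [0.037 0.389 0.593] [ 0.57 -0.58 -0.58]
side [[459.6103685099156, 0.0, 256.79569456702006], [0.0, 459.6103685099156, 195.04284578649953], [0.0, 0.0, 1.0]] [ 0.496 -0.855  0.567] [ 0.04  0.84 -0.54]
```

View pics/scene.png

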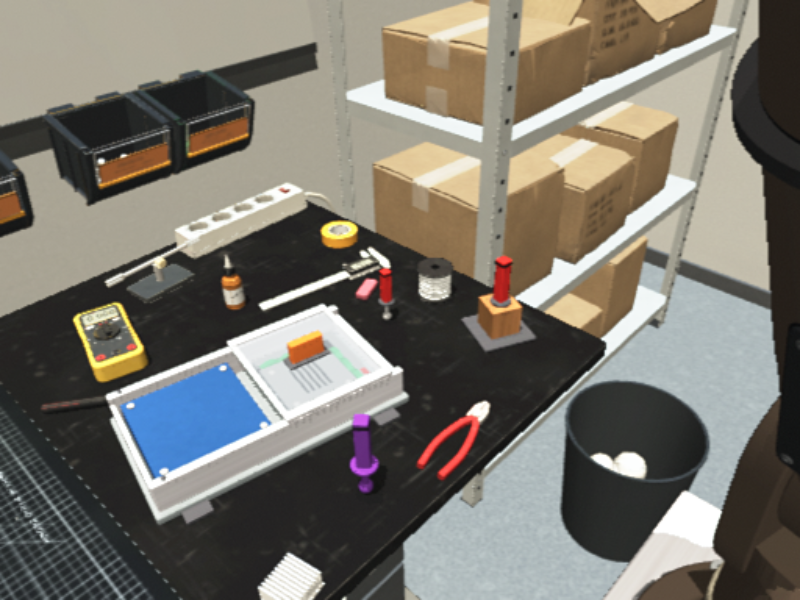

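View pics/side.png

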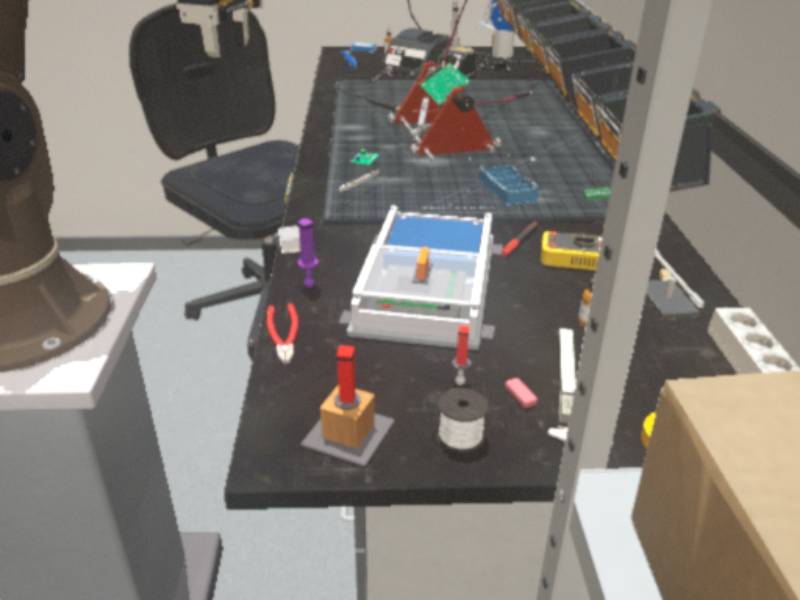

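Candidates (scene picture, 800x600): the red tool in the wooden stand (503,280), a small red tool standing loose (386,290), and a purple one (362,455). I choose the one in the stand: it is red and larger. A crop will check it.

```bash
cat >> h.py <<'E'
def cloud(i):
    z=i['range_z'];v,u=np.mgrid[:384,:512];K=i['mtx']
    P=np.stack([(u-K[0,2])/K[0,0]*z,(v-K[1,2])/K[1,1]*z,z],-1)
    return (P-i['t'])@i['R'], z>0
def ray(i,u,v,h):
    c=-i['R'].T@i['t'];d=i['R'].T@np.linalg.solve(i['mtx'],[u,v,1.]);return c+d*(h-c[2])/d[2]
E
python3 - <<'E'
from h import *
ims=pickle.load(open('ims.pkl','rb'))
for n,i in ims.items():
    P,ok=cloud(i);hsv=cv2.cvtColor(i['pixels'],cv2.COLOR_RGB2HSV);H,S,V=cv2.split(hsv)
    ins=ok&(P[...,0]>.3)&(P[...,0]<.9)&(P[...,1]>-.5)&(P[...,1]<.3)&(P[...,2]>.003)&(P[...,2]<.2)
    print(n)
    for nm,m in dict(blue=(H>95)&(H<125)&(S>130)&(V>80),red=((H<5)|(H>174))&(S>190)&(V>80),orange=(H>6)&(H<20)&(S>150)&(V>120),white=(S<40)&(V>150),purple=(H>130)&(H<160)&(S>100),pink=((H<5)|(H>165))&(S>80)&(S<170)&(V>150),green=(H>40)&(H<85)&(S>60)).items():
        m=(m&ins).astype(np.uint8)
        k,l,st,c=cv2.connectedComponentsWithStats(m)
        for j in range(1,k):
            if st[j,4]>25:
                q=P[l==j];zt=q[:,2].max();t=q[q[:,2]>zt-.006]
                print(nm,st[j].tolist(),'mean',q.mean(0).round(3),'zmax',zt.round(3),'top',t.mean(0).round(3),cv2.minAreaRect(t[:,:2].astype(np.float32)*1000))
    q=P[ins&(S<45)&(V>120)&(P[...,2]>.044)&(P[...,2]<.064)]
    q=q[(q[:,1]>-.2)]
    print('rails',len(q),cv2.minAreaRect(q[:,:2].astype(np.float32)*1000),np.median(q[:,2]))
a=ims['scene']['pixels'][140:250,220:360,::-1];b=ims['side']['pixels'][190:310,180:340,::-1]
cv2.imwrite('pics/crop.png',np.hstack([cv2.resize(a,(400,314)),cv2.resize(b,(400,314))]))
E
```

```text
scene
blue [77, 232, 96, 74, 3756] mean [0.598 0.164 0.04 ] zmax 0.043 top [0.598 0.164 0.04 ] ((601.2088623046875, 160.62484741210938), (134.20790100097656, 134.01882934570312), 78.5477066040039)
red [316, 166, 11, 27, 216] mean [ 0.463 -0.242  0.088] zmax 0.121 top [ 0.464 -0.24   0.118] ((462.18719482421875, -239.55067443847656), (16.506977081298828, 11.901857376098633), 33.92186737060547)
red [243, 172, 7, 21, 116] mean [ 0.6   -0.155  0.062] zmax 0.086 top [ 0.601 -0.154  0.083] ((601.2597045898438, -155.05514526367188), (13.496715545654297, 8.528440475463867), 15.423945426940918)
red [268, 270, 32, 30, 56] mean [ 0.381 -0.027  0.005] zmax 0.008 top [ 0.381 -0.027  0.005] ((380.7962951660156, -26.807228088378906), (6.831362247467041, 89.49234771728516), 3.705359935760498)
red [280, 284, 22, 23, 42] mean [ 0.35  -0.011  0.006] zmax 0.009 top [ 0.349 -0.01   0.006] ((350.5114440917969, -16.235851287841797), (6.867819786071777, 58.9907112121582), 1.225412130355835)
orange [206, 150, 22, 8, 101] mean [ 0.811 -0.251  0.01 ] zmax 0.019 top [ 0.81  -0.249  0.015] ((812.8325805664062, -
[... 7007 characters left out ...]
 9, 26, 100] mean [ 0.605 -0.157  0.06 ] zmax 0.083 top [ 0.603 -0.162  0.081] ((603.489501953125, -161.6731719970703), (14.870417594909668, 11.167380332946777), 83.42024993896484)
pink [323, 243, 21, 17, 97] mean [ 0.674 -0.195  0.009] zmax 0.012 top [ 0.674 -0.195  0.009] ((674.4419555664062, -190.64300537109375), (20.67957878112793, 43.9549674987793), 23.85004234313965)
green [243, 192, 36, 5, 77] mean [ 0.545 -0.032  0.035] zmax 0.052 top [ 0.552 -0.054  0.051] ((546.4727172851562, -52.800811767578125), (1.463432788848877, 50.51050567626953), 78.71113586425781)
rails 2719 ((580.70166015625, 81.78882598876953), (316.5679626464844, 170.3050079345703), 78.63514709472656) 0.05416522199425032
```

View pics/crop.png

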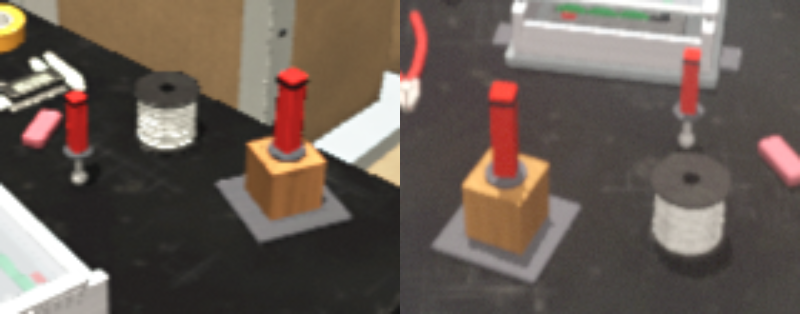

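The crop shows the tall red tool in the wooden stand and the smaller red one standing loose, so the stand one is my target.

```bash
cat >> h.py <<'E'
from scipy.spatial.transform import Rotation as Ro
YAW=np.deg2rad(-11.6); FC=np.array([.581,.083])
def fix(x,y,z): 
    c,s=np.cos(YAW),np.sin(YAW);return np.array([FC[0]+c*x-s*y,FC[1]+s*x+c*y,z])
def plan(p,ang,step=.9,opening=1,half=True):
    s=arm.observe();R=Ro.from_rotvec(s['ee_rot']);M=R.as_matrix()
    c=[]
    for a in (ang,ang+np.pi) if half else (ang,):
        y=np.array([np.cos(a),np.sin(a),0]);z=np.array([0,0,-1.]);T=Ro.from_matrix(np.c_[np.cross(y,z),y,z])
        c.append((R.inv()*T).as_rotvec())
    w=min(c,key=np.linalg.norm);d=np.array(p)-s['position']
    n=int(max(np.ceil(np.linalg.norm(d)/.025/step),np.ceil(np.abs(w).max()/.1/step),1))
    out=[]
    for k in range(n):
        Mk=(R*Ro.from_rotvec(w*k/n)).as_matrix()
        out.append([opening,*(Mk.T@d/n/.025).round(2).tolist(),*(w/n/.1).round(2).tolist()])
    print('d',d.round(4),'w',w.round(3),'n',n)
    for k in range(0,n,8): print(out[k:k+8])
E
python3 - <<'E'
from h import *
plan(fix(0,-.07,.24),YAW)
E
```

```text
d [ 0.34   -0.5674  0.014 ] w [-1.000e-03  1.000e-03  1.401e+00] n 30
[[1, -0.7, -0.54, -0.02, -0.0, 0.0, 0.47], [1, -0.72, -0.51, -0.02, -0.0, 0.0, 0.47], [1, -0.74, -0.47, -0.02, -0.0, 0.0, 0.47], [1, -0.77, -0.44, -0.02, -0.0, 0.0, 0.47], [1, -0.79, -0.4, -0.02, -0.0, 0.0, 0.47], [1, -0.8, -0.36, -0.02, -0.0, 0.0, 0.47], [1, -0.82, -0.33, -0.02, -0.0, 0.0, 0.47], [1, -0.83, -0.29, -0.02, -0.0, 0.0, 0.47]]
[[1, -0.85, -0.25, -0.02, -0.0, 0.0, 0.47], [1, -0.86, -0.21, -0.02, -0.0, 0.0, 0.47], [1, -0.87, -0.17, -0.02, -0.0, 0.0, 0.47], [1, -0.87, -0.13, -0.02, -0.0, 0.0, 0.47], [1, -0.88, -0.09, -0.02, -0.0, 0.0, 0.47], [1, -0.88, -0.05, -0.02, -0.0, 0.0, 0.47], [1, -0.88, -0.0, -0.02, -0.0, 0.0, 0.47], [1, -0.88, 0.04, -0.02, -0.0, 0.0, 0.47]]
[[1, -0.88, 0.08, -0.02, -0.0, 0.0, 0.47], [1, -0.87, 0.12, -0.02, -0.0, 0.0, 0.47], [1, -0.87, 0.16, -0.02, -0.0, 0.0, 0.47], [1, -0.86, 0.2, -0.02, -0.0, 0.0, 0.47], [1, -0.85, 0.24, -0.02, -0.0, 0.0, 0.47], [1, -0.84, 0.28, -0.02, -0.0, 0.0, 0.47], [1, -0.82, 0.32, -0.02, -0.0, 0.0, 0.47], [1, -0.81, 0.36, -0.02, -0.0, 0.0, 0.47]]
[[1, -0.79, 0.39, -0.02, -0.0, 0.0, 0.47], [1, -0.77, 0.43, -0.02, -0.0, 0.0, 0.47], [1, -0.75, 0.47, -0.02, -0.0, 0.0, 0.47], [1, -0.73, 0.5, -0.02, -0.0, 0.0, 0.47], [1, -0.7, 0.53, -0.02, -0.0, 0.0, 0.47], [1, -0.68, 0.57, -0.02, -0.0, 0.0, 0.47]]
```

Call:
{"name": "carry_out", "arguments": {
  "commands": [
    [1,-0.7,-0.54,-0.02,0,0,0.47],
    [1,-0.72,-0.51,-0.02,0,0,0.47],
    [1,-0.74,-0.47,-0.02,0,0,0.47],
    [1,-0.77,-0.44,-0.02,0,0,0.47],
    [1,-0.79,-0.4,-0.02,0,0,0.47],
    [1,-0.8,-0.36,-0.02,0,0,0.47],
    [1,-0.82,-0.33,-0.02,0,0,0.47],
    [1,-0.83,-0.29,-0.02,0,0,0.47]
  ]
}}

```text
clock: 0.9
position: [0.3184, 0.4293, 0.2308]
ee_rot: [1.153, 2.922, 0.0]
force: [0.3, 0.1, -0.1]
width: 1.002
gripper_force: 0.0
```

Call:
{"name": "carry_out", "arguments": {
  "commands": [
    [1,-0.85,-0.25,-0.02,0,0,0.47],
    [1,-0.86,-0.21,-0.02,0,0,0.47],
    [1,-0.87,-0.17,-0.02,0,0,0.47],
    [1,-0.87,-0.13,-0.02,0,0,0.47],
    [1,-0.88,-0.09,-0.02,0,0,0.47],
    [1,-0.88,-0.05,-0.02,0,0,0.47],
    [1,-0.88,0,-0.02,0,0,0.47],
    [1,-0.88,0.04,-0.02,0,0,0.47]
  ]
}}

```text
clock: 1.7
position: [0.4086, 0.2774, 0.2348]
ee_rot: [1.679, 2.655, 0.0]
force: [1.4, 1.0, 0.3]
width: 1.001
gripper_force: 0.0
```

Call:
{"name": "carry_out", "arguments": {
  "commands": [
    [1,-0.88,0.08,-0.02,0,0,0.47],
    [1,-0.87,0.12,-0.02,0,0,0.47],
    [1,-0.87,0.16,-0.02,0,0,0.47],
    [1,-0.86,0.2,-0.02,0,0,0.47],
    [1,-0.85,0.24,-0.02,0,0,0.47],
    [1,-0.84,0.28,-0.02,0,0,0.47],
    [1,-0.82,0.32,-0.02,0,0,0.47],
    [1,-0.81,0.36,-0.02,0,0,0.47]
  ]
}}

```text
clock: 2.5
position: [0.4987, 0.1255, 0.2388]
ee_rot: [2.146, 2.295, 0.0]
force: [-0.6, 1.2, 0.3]
width: 1.001
gripper_force: 0.0
```

Call:
{"name": "carry_out", "arguments": {
  "commands": [
    [1,-0.79,0.39,-0.02,0,0,0.47],
    [1,-0.77,0.43,-0.02,0,0,0.47],
    [1,-0.75,0.47,-0.02,0,0,0.47],
    [1,-0.73,0.5,-0.02,0,0,0.47],
    [1,-0.7,0.53,-0.02,0,0,0.47],
    [1,-0.68,0.57,-0.02,0,0,0.47],
    [1,0,0,0,0,0,0]
  ]
}}

```text
clock: 3.2
position: [0.5664, 0.0087, 0.2419]
ee_rot: [2.448, 1.965, -0.001]
force: [0.1, -0.5, 1.0]
width: 1.001
gripper_force: 0.0
```

```bash
cat >> h.py <<'E'
def wrist():
    s=arm.observe();i=arm.get_image('wrist');T=i['tool_from_camera']
    Rt=Ro.from_rotvec(s['ee_rot']).as_matrix()
    Rc=Rt@T[:3,:3];tc=Rt@T[:3,3]+s['position']
    i['R']=Rc.T;i['t']=-Rc.T@tc;return i
E
python3 - <<'E'
from h import *
s=arm.observe();print(s['position'],s['force'],s['joints'].round(2),s['clock'])
i=wrist();pickle.dump(i,open('w1.pkl','wb'));print((-i['R'].T@i['t']).round(3),i['R'][2].round(2))
cv2.imwrite('pics/w1.png',i['pixels'][:,:,::-1])
P,ok=cloud(i);H,S,V=cv2.split(cv2.cvtColor(i['pixels'],cv2.COLOR_RGB2HSV))
m=(H>6)&(H<20)&(S>150)&(V>120)&ok&(P[...,2]>.08)&(P[...,2]<.095)
q=P[m];print(len(q),q.mean(0),cv2.minAreaRect(q[:,:2].astype(np.float32)*1000))
E
```

```text
[0.56640922 0.00872006 0.24185762] [ 0.10456528 -0.47074328  1.04565897] [-0.53  0.35  0.56  1.73 -0.2   1.12 -0.12] 3.2
[0.584 0.085 0.4  ] [-0.06 -0.28 -0.96]
164 [0.56743704 0.01667857 0.08689755] ((568.8547973632812, 16.8978271484375), (42.72875213623047, 11.545324325561523), 77.24836730957031)
```

View pics/w1.png

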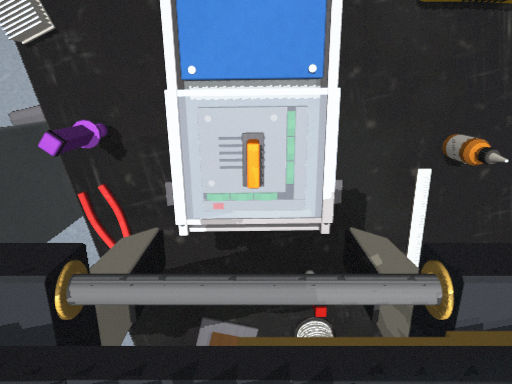

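The wrist view shows the shut guard with its orange grip at pixel (253,165). The tabs run along the bottom at (205–277,197), then up the right at (291,110–183), with the red mark at (218,206).

Run:
```python
from h import *
plan([.5688,.0168,.064],YAW)
i=pickle.load(open('w1.pkl','rb'));P,ok=cloud(i);H,S,V=cv2.split(cv2.cvtColor(i['pixels'],cv2.COLOR_RGB2HSV))
q=P[ok&(S<40)&(V>170)&(P[...,2]>.045)&(P[...,2]<.065)&(P[...,1]>-.1)];q=q[np.hypot(*(q[:,:2]-FC).T)<.2]
f=(q[:,:2]-FC)@np.array([[np.cos(YAW),-np.sin(YAW)],[np.sin(YAW),np.cos(YAW)]])
for sg in(-1,1):
    r=f[(abs(f[:,0]-sg*.08)<.02)&(abs(f[:,1])<.15)];print(sg,len(r),np.polyfit(r[:,1],r[:,0],1),r[:,0].min(),r[:,0].max(),r[:,1].min(),r[:,1].max(),np.median(q[:,2]))
```

```text
d [ 0.0031  0.0061 -0.1776] w [ 0.     0.001 -0.013] n 8
[[1, 0.03, 0.01, 0.89, 0.0, 0.0, -0.02], [1, 0.03, 0.01, 0.89, 0.0, 0.0, -0.02], [1, 0.03, 0.01, 0.89, 0.0, 0.0, -0.02], [1, 0.03, 0.01, 0.89, 0.0, 0.0, -0.02], [1, 0.03, 0.01, 0.89, 0.0, 0.0, -0.02], [1, 0.03, 0.01, 0.89, 0.0, 0.0, -0.02], [1, 0.03, 0.01, 0.89, 0.0, 0.0, -0.02], [1, 0.03, 0.01, 0.89, 0.0, 0.0, -0.02]]
-1 4207 [-0.02653496 -0.07432061] -0.08421892780157056 -0.06002368834828101 -0.14983013307890378 0.08129418225870835 0.056893693871019155
1 4287 [0.0360745  0.07593752] 0.06000406401541314 0.08626683170366066 -0.14998101513377404 0.07892885640312422 0.056893693871019155
```

Call:
{"name": "carry_out", "arguments": {
  "commands": [
    [1,0.03,0.01,0.89,0,0,-0.02],
    [1,0.03,0.01,0.89,0,0,-0.02],
    [1,0.03,0.01,0.89,0,0,-0.02],
    [1,0.03,0.01,0.89,0,0,-0.02],
    [1,0.03,0.01,0.89,0,0,-0.02],
    [1,0.03,0.01,0.89,0,0,-0.02],
    [1,0.03,0.01,0.89,0,0,-0.02],
    [1,0.03,0.01,0.89,0,0,-0.02]
  ]
}}

```text
clock: 4.05
position: [0.568, 0.0193, 0.0628]
ee_rot: [-2.426, -1.996, -0.0]
force: [-0.0, 0.7, 0.1]
width: 1.0
gripper_force: 0.0
```

Call:
{"name": "carry_out", "arguments": {
  "commands": [
    [0.6,0,0,0,0,0,0],
    [0.2,0,0,0,0,0,0],
    [0,0,0,0,0,0,0],
    [0,0,0,0,0,0,0],
    [0,0,0,0,0,0,0],
    [0,0,0,0,0,0,0],
    [0,0,0,0,0,0,0],
    [0,0,0,0,0,0,0]
  ],
  "squeeze": 15
}}

```text
clock: 4.85
position: [0.5683, 0.0185, 0.0638]
ee_rot: [2.427, 1.995, 0.0]
force: [1.8, 0.6, 0.2]
width: 0.355
gripper_force: 0.0
```

Call:
{"name": "carry_out", "arguments": {
  "commands": [
    [0,0,0,0,0,0,0],
    [0,0,0,0,0,0,0],
    [0,0,0,0,0,0,0],
    [0,0,0,0,0,0,0],
    [0,0,0,0,0,0,0]
  ]
}}

```text
clock: 5.35
position: [0.568, 0.0185, 0.0636]
ee_rot: [-2.427, -1.994, 0.0]
force: [-0.9, 0.9, 1.9]
width: 0.126
gripper_force: 15.0
```

Call:
{"name": "carry_out", "arguments": {
  "commands": [
    [0,0.4,0,0,0,0,0],
    [0,0.6,0,0,0,0,0],
    [0,0.6,0,0,0,0,0]
  ]
}}

```text
clock: 5.65
position: [0.5765, 0.059, 0.0637]
ee_rot: [2.427, 1.994, 0.001]
force: [-0.8, -2.2, -2.2]
width: 0.13
gripper_force: 15.0
```

Call:
{"name": "carry_out", "arguments": {
  "commands": [
    [0,0.6,0,0,0,0,0],
    [0,0.6,0,0,0,0,0],
    [0,0.6,0,0,0,0,0],
    [0,0.6,0,0,0,0,0],
    [0,0.6,0,0,0,0,0],
    [0,0.5,0,0,0,0,0],
    [0,0.3,0,0,0,0,0],
    [0,0.1,0,0,0,0,0]
  ]
}}

```text
clock: 6.45
position: [0.5956, 0.1504, 0.0637]
ee_rot: [2.426, 1.99, -0.004]
force: [1.1, -17.4, 1.7]
width: 0.132
gripper_force: 15.0
```

Call:
{"name": "carry_out", "arguments": {
  "commands": [
    [0,0.06,0,0,0,0,0],
    [0,0.06,0,0,0,0,0],
    [0,0,0,0,0,0,0]
  ]
}}

```text
clock: 6.75
position: [0.5956, 0.1506, 0.0637]
ee_rot: [2.428, 1.986, -0.007]
force: [-0.9, -19.5, 2.3]
width: 0.13
gripper_force: 15.0
```

Call:
{"name": "carry_out", "arguments": {
  "commands": [
    [0.4,0,0,0,0,0,0],
    [0.6,0,0,0,0,0,0],
    [1,0,0,0,0,0,0],
    [1,0,0,0,0,0,0],
    [1,0,0,-0.6,0,0,0],
    [1,0,0,-0.8,0,0,0],
    [1,0,0,-0.8,0,0,0],
    [1,-0.2,0,-0.8,0,0,0]
  ]
}}

```text
clock: 7.55
position: [0.5947, 0.1523, 0.1406]
ee_rot: [-2.426, -1.996, -0.002]
force: [0.5, -0.5, -0.2]
width: 0.778
gripper_force: 0.0
```

```bash
sed -i 's/deg2rad(-11.6)/deg2rad(-11.75)/' h.py
python3 - <<'E'
from h import *
plan(fix(0,-.10,.19),YAW)
E
```

```text
d [-0.0341 -0.1672  0.0494] w [ 0.001 -0.001  0.011] n 8
[[1, -0.85, -0.01, -0.25, 0.0, -0.0, 0.01], [1, -0.85, -0.0, -0.25, 0.0, -0.0, 0.01], [1, -0.85, -0.0, -0.25, 0.0, -0.0, 0.01], [1, -0.85, -0.0, -0.25, 0.0, -0.0, 0.01], [1, -0.85, -0.0, -0.25, 0.0, -0.0, 0.01], [1, -0.85, 0.0, -0.25, 0.0, -0.0, 0.01], [1, -0.85, 0.0, -0.25, 0.0, -0.0, 0.01], [1, -0.85, 0.0, -0.25, 0.0, -0.0, 0.01]]
```

Call:
{"name": "carry_out", "arguments": {
  "commands": [
    [1,-0.8,0,-0.25,0,0,0.01],
    [1,-0.85,0,-0.25,0,0,0.01],
    [1,-0.85,0,-0.25,0,0,0.01],
    [1,-0.85,0,-0.25,0,0,0.01],
    [1,-0.85,0,-0.25,0,0,0.01],
    [1,-0.85,0,-0.25,0,0,0.01],
    [1,-0.85,0,-0.25,0,0,0.01],
    [1,-0.3,0,-0.25,0,0,0.01]
  ]
}}

```text
clock: 8.35
position: [0.5632, -0.0041, 0.1894]
ee_rot: [2.438, 1.98, -0.001]
force: [0.4, 0.4, -0.2]
width: 1.0
gripper_force: 0.0
```

Call:
{"name": "carry_out", "arguments": {
  "commands": [
    [1,0,0,0,0,0,0],
    [1,0,0,0,0,0,0]
  ]
}}

```text
clock: 8.55
position: [0.5642, 0.0003, 0.1887]
ee_rot: [-2.434, -1.985, -0.001]
force: [-0.4, -0.3, -0.2]
width: 0.997
gripper_force: 0.0
```

Run:
```python
from h import *
i=wrist();pickle.dump(i,open('w2.pkl','wb'))
cv2.imwrite('pics/w2.png',cv2.resize(i['pixels'][:,:,::-1],(800,600)))
P,ok=cloud(i);H,S,V=cv2.split(cv2.cvtColor(i['pixels'],cv2.COLOR_RGB2HSV))
Rf=np.array([[np.cos(YAW),-np.sin(YAW)],[np.sin(YAW),np.cos(YAW)]])
F=(P[...,:2]-FC)@Rf
ins=ok&(abs(F[...,0])<.08)&(F[...,1]<0.02)&(F[...,1]>-.16)
m=((H>35)&(H<95)&(S>60)&ins).astype(np.uint8)
k,l,st,c=cv2.connectedComponentsWithStats(m)
for j in range(1,k):
    if st[j,4]>15:
        print(st[j].tolist(),c[j].round(1),P[l==j].mean(0).round(4),'fix',F[l==j].mean(0).round(4),F[l==j].min(0).round(4),F[l==j].max(0).round(4))
m=((H<8)|(H>172))&(S>60)&ins
print('red',F[m].mean(0),m.sum())
# plane of cover
g=ins&(abs(F[...,0])<.05)&(abs(F[...,1]+.075)<.05)&(S<40)
A=np.c_[F[g],np.ones(g.sum())];A[:,1]+=.075
print('plane',np.linalg.lstsq(A,P[g][:,2],rcond=None)[0],g.sum())
o=(H>6)&(H<20)&(S>150)&(V>120)&ok&(P[...,2]>.08)&(P[...,2]<.095)
print('bar',P[o].mean(0),F[o].min(0),F[o].max(0))
```

```text
[292, 105, 13, 87, 814] [297.7 147.4] [0.61   0.0172 0.0365] fix [ 0.0418 -0.0585] [ 0.0374 -0.1014] [ 0.0465 -0.0202]
[199, 200, 84, 10, 744] [239.2 204.5] [ 0.5453 -0.0262  0.0349] fix [-0.0127 -0.1142] [-0.052  -0.1193] [ 0.0293 -0.1092]
red [-0.03362477 -0.10689492] 165
plane [0.0493658  1.89556561 0.19032334] 37394
bar [0.59168272 0.12846993 0.08704312] [-0.00446756  0.04374376] [0.0066419  0.05193213]
```

View pics/w2.png

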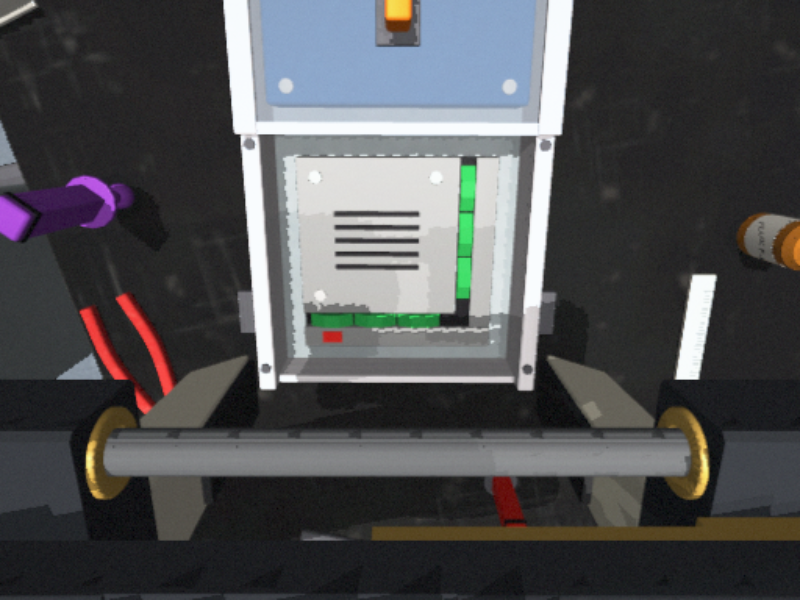

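The wrist view shows the guard open, with the seam bay free. Leg 1 runs along row 320 for x 310–440, leg 2 along column 467 for y 165–300, and the groove corner is at about (455,312).

Run:
```python
from h import *
i=pickle.load(open('w2.pkl','rb'))
P,ok=cloud(i);H,S,V=cv2.split(cv2.cvtColor(i['pixels'],cv2.COLOR_RGB2HSV))
Rf=np.array([[np.cos(YAW),-np.sin(YAW)],[np.sin(YAW),np.cos(YAW)]])
F=(P[...,:2]-FC)@Rf
g=ok&(F[...,0]>-.05)&(F[...,0]<.03)&(F[...,1]>-.1)&(F[...,1]<-.025)&(P[...,2]<.06)&(V>120)&(S<40)
A=np.c_[F[g],np.ones(g.sum())];A[:,1]+=.075
print('plane',np.linalg.lstsq(A,P[g][:,2],rcond=None)[0],g.sum())
m=(H>35)&(H<95)&(S>60)&ok&(P[...,2]<.06)
print('tabV',np.percentile(V[m],[5,25,50,75,95]))
bright=m&(V>150)
for nm,s in (('leg1',(F[...,1]<-.105)&(F[...,0]<.034)),('leg2',(F[...,0]>.034)&(F[...,1]>-.105))):
    for q,mm in(('all',m),('br',bright)):
        f=F[mm&s];z=P[mm&s][:,2];print(nm,q,len(f),np.percentile(f,[1,50,99],axis=0).round(4).tolist(),np.percentile(z,[5,50,95]).round(4))
        a=0 if nm=='leg1' else 1
        print(np.polyfit(f[:,a],f[:,1-a],1).round(4))
plan([.458,-.29,.25],YAW)
```

```text
plane [-0.00074075  0.02842164  0.03534265] 6096
tabV [ 25.   122.   136.   217.   233.25]
leg1 all 834 [[-0.1274, -0.3036], [-0.0148, -0.1146], [0.0281, -0.1095]] [0.0003 0.0348 0.0374]
[ 0.7769 -0.1162]
leg1 br 40 [[-0.0104, -0.1183], [0.0094, -0.1112], [0.0267, -0.11]] [0.0324 0.0355 0.0376]
[-0.0225 -0.1116]
leg2 all 821 [[0.0375, -0.1001], [0.0418, -0.0581], [0.0463, -0.0209]] [0.0324 0.0368 0.0391]
[-0.049   0.0405]
leg2 br 728 [[0.0379, -0.0994], [0.0418, -0.0565], [0.0462, -0.021]] [0.034  0.0371 0.0391]
[-0.0013  0.0417]
d [-0.1061 -0.2907  0.0616] w [-0.    -0.001  0.004] n 15
[[1, -0.82, -0.12, -0.16, -0.0, -0.0, 0.0], [1, -0.82, -0.12, -0.16, -0.0, -0.0, 0.0], [1, -0.82, -0.12, -0.16, -0.0, -0.0, 0.0], [1, -0.82, -0.12, -0.16, -0.0, -0.0, 0.0], [1, -0.82, -0.12, -0.16, -0.0, -0.0, 0.0], [1, -0.82, -0.12, -0.16, -0.0, -0.0, 0.0], [1, -0.82, -0.12, -0.16, -0.0, -0.0, 0.0], [1, -0.82, -0.12, -0.16, -0.0, -0.0, 0.0]]
[[1, -0.82, -0.12, -0.16, -0.0, -0.0, 0.0], [1, -0.82, -0.12, -0.16, -0.0, -0.0, 0.0], [1, -0.82, -0.12, -0.16, -0.0, -0.0, 0.0], [1, -0.82, -0.12, -0.16, -0.0, -0.0, 0.0], [1, -0.82, -0.12, -0.16, -0.0, -0.0, 0.0], [1, -0.82, -0.12, -0.16, -0.0, -0.0, 0.0], [1, -0.82, -0.12, -0.16, -0.0, -0.0, 0.0]]
```

Call:
{"name": "carry_out", "arguments": {
  "commands": [
    [1,-0.82,-0.12,-0.16,0,0,0],
    [1,-0.82,-0.12,-0.16,0,0,0],
    [1,-0.82,-0.12,-0.16,0,0,0],
    [1,-0.82,-0.12,-0.16,0,0,0],
    [1,-0.82,-0.12,-0.16,0,0,0],
    [1,-0.82,-0.12,-0.16,0,0,0],
    [1,-0.82,-0.12,-0.16,0,0,0],
    [1,-0.82,-0.12,-0.16,0,0,0]
  ]
}}

```text
clock: 9.4
position: [0.5068, -0.157, 0.2207]
ee_rot: [-2.434, -1.986, 0.001]
force: [-0.2, 0.1, 0.1]
width: 1.001
gripper_force: 0.0
```

Call:
{"name": "carry_out", "arguments": {
  "commands": [
    [1,-0.82,-0.12,-0.16,0,0,0],
    [1,-0.82,-0.12,-0.16,0,0,0],
    [1,-0.82,-0.12,-0.16,0,0,0],
    [1,-0.82,-0.12,-0.16,0,0,0],
    [1,-0.82,-0.12,-0.16,0,0,0],
    [1,-0.82,-0.12,-0.16,0,0,0],
    [1,0,0,0,0,0,0],
    [1,0,0,0,0,0,0]
  ]
}}

```text
clock: 10.2
position: [0.4647, -0.2731, 0.2445]
ee_rot: [-2.435, -1.984, 0.0]
force: [0.0, 0.8, -0.4]
width: 0.998
gripper_force: 0.0
```

Run:
```python
from h import *
i=wrist();pickle.dump(i,open('w3.pkl','wb'))
P,ok=cloud(i);H,S,V=cv2.split(cv2.cvtColor(i['pixels'],cv2.COLOR_RGB2HSV))
near=ok&(np.hypot(P[...,0]-.464,P[...,1]+.248)<.07)&(P[...,2]>-.01)&(P[...,2]<.14)
r=near&((H<6)|(H>174))&(S>150)&(P[...,2]>.1135)
q=P[r];print('handle top',len(q),q.mean(0),cv2.minAreaRect(q[:,:2].astype(np.float32)*1000))
r=near&((H<6)|(H>174))&(S>150)&(P[...,2]>.06)&(P[...,2]<.112);q=P[r]
print('handle side',len(q),q.mean(0) if len(q) else 0)
w=near&(H>5)&(H<22)&(S>80)&(P[...,2]>.045)&(P[...,2]<.056);q=P[w]
print('wood top',len(q),q.mean(0),cv2.minAreaRect(q[:,:2].astype(np.float32)*1000))
cv2.imwrite('pics/w3.png',i['pixels'][:,:,::-1])
```

```text
handle top 358 [ 0.46879567 -0.24673793  0.11961073] ((468.70050048828125, -247.28280639648438), (16.081050872802734, 15.352818489074707), 78.22831726074219)
handle side 123 [ 0.47003496 -0.23969877  0.08747324]
wood top 1040 [ 0.46849183 -0.24309818  0.05019156] ((468.06158447265625, -246.86378479003906), (44.08555603027344, 44.00922393798828), 64.21845245361328)
```

View pics/w3.png

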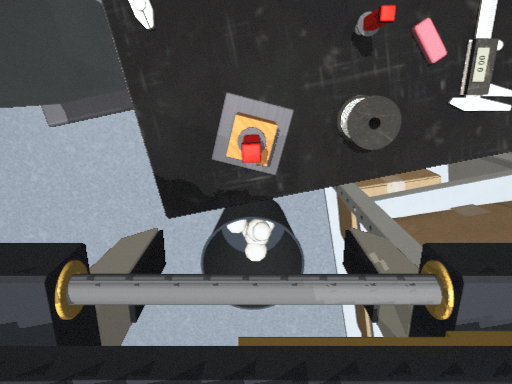

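The view shows the red handle top at (251,150), the stand at (250,140), the spool at (372,122) and the smaller red tool at (385,15). The handle is square with the current gripper yaw.

Run:
```python
from h import *
plan([.4686,-.2470,.078],YAW)
```

```text
d [ 0.0035  0.0254 -0.1664] w [-0.001 -0.001  0.003] n 8
[[1, 0.13, -0.01, 0.83, -0.0, -0.0, 0.0], [1, 0.13, -0.01, 0.83, -0.0, -0.0, 0.0], [1, 0.13, -0.01, 0.83, -0.0, -0.0, 0.0], [1, 0.13, -0.01, 0.83, -0.0, -0.0, 0.0], [1, 0.13, -0.01, 0.83, -0.0, -0.0, 0.0], [1, 0.13, -0.01, 0.83, -0.0, -0.0, 0.0], [1, 0.13, -0.01, 0.83, -0.0, -0.0, 0.0], [1, 0.13, -0.01, 0.83, -0.0, -0.0, 0.0]]
```

Call:
{"name": "carry_out", "arguments": {
  "commands": [
    [0.9,0.2,-0.02,0.7,0,0,0],
    [0.8,0.25,-0.02,0.7,0,0,0],
    [0.7,0.25,-0.02,0.8,0,0,0],
    [0.6,0.2,0,0.9,0,0,0],
    [0.6,0.13,0,0.9,0,0,0],
    [0.6,0,0,0.9,0,0,0],
    [0.6,0,0,0.9,0,0,0],
    [0.6,0,0,0.84,0,0,0]
  ]
}}

```text
clock: 11.05
position: [0.469, -0.246, 0.0774]
ee_rot: [-2.432, -1.987, -0.0]
force: [-0.4, 0.1, 0.4]
width: 0.6
gripper_force: 0.0
```

Call:
{"name": "carry_out", "arguments": {
  "commands": [
    [0.4,0,0,0,0,0,0],
    [0,0,0,0,0,0,0],
    [0,0,0,0,0,0,0],
    [0,0,0,0,0,0,0],
    [0,0,0,0,0,0,0],
    [0,0,0,0,0,0,0],
    [0,0,0,0,0,0,0],
    [0,0,0,0,0,0,0]
  ],
  "squeeze": 35
}}

```text
clock: 11.85
position: [0.469, -0.2477, 0.0793]
ee_rot: [2.435, 1.985, 0.001]
force: [0.4, 1.6, 6.2]
width: 0.169
gripper_force: 35.0
```

Call:
{"name": "carry_out", "arguments": {
  "commands": [
    [0,0,0,-0.3,0,0,0],
    [0,0,0,-0.6,0,0,0],
    [0,0,0,-0.8,0,0,0],
    [0,0,0,-0.8,0,0,0],
    [0,0,0,-0.6,0,0,0],
    [0,0,0,-0.2,0,0,0],
    [0,0,0,0,0,0,0],
    [0,0,0,0,0,0,0]
  ]
}}

```text
clock: 12.65
position: [0.4683, -0.2474, 0.1606]
ee_rot: [-2.434, -1.984, 0.001]
force: [-0.4, 0.6, -0.8]
width: 0.172
gripper_force: 35.0
```

Run:
```python
from h import *
s=arm.observe();print(s['position'],s['force'],s['width'])
i=wrist()
P,ok=cloud(i);H,S,V=cv2.split(cv2.cvtColor(i['pixels'],cv2.COLOR_RGB2HSV))
Rt=Ro.from_rotvec(s['ee_rot']).as_matrix();T=(P-s['position'])@Rt
near=ok&(np.abs(T[...,:2]).max(-1)<.03)&(T[...,2]<.09)&(T[...,2]>-.06)
for nm,m in(('red',near&((H<6)|(H>174))&(S>150)),('grey',near&(S<60))):
    q=T[m];print(nm,len(q), [np.r_[a,q[(q[:,2]>=a)&(q[:,2]<a+.01)].mean(0),((q[:,2]>=a)&(q[:,2]<a+.01)).sum()].round(4).tolist() for a in np.arange(-.04,.08,.01) if ((q[:,2]>=a)&(q[:,2]<a+.01)).sum()>3])
cv2.imwrite('pics/w4.png',i['pixels'][:,:,::-1])
h=.17; st=fix(-.053,-.1145,h); plan(st,YAW)
```

```text
[ 0.46834111 -0.24736951  0.16064896] [-0.36024993  0.57430379 -0.8210335 ] 0.1716105298188818
red 1836 [[-0.04, 0.0074, 0.0009, -0.0349, 243.0], [-0.03, 0.0081, 0.0011, -0.0253, 385.0], [-0.02, 0.0081, 0.0011, -0.0153, 337.0], [-0.01, 0.0082, 0.0012, -0.0052, 277.0], [0.0, 0.0082, 0.0009, 0.0049, 223.0], [0.01, 0.0082, 0.001, 0.0148, 187.0], [0.02, 0.0077, 0.0014, 0.0214, 50.0]]
grey 3165 [[-0.04, 0.0098, 0.001, -0.035, 544.0], [-0.03, 0.0108, 0.0006, -0.025, 368.0], [-0.02, 0.011, 0.001, -0.0147, 580.0], [-0.01, 0.0108, 0.0008, -0.0059, 292.0], [0.02, 0.0084, 0.0008, 0.0252, 690.0], [0.05, 0.0064, 0.001, 0.0575, 94.0], [0.06, 0.0071, 0.001, 0.0609, 22.0]]
d [0.0376 0.229  0.0095] w [-0.001 -0.     0.002] n 11
[[1, 0.84, -0.03, -0.03, -0.0, -0.0, 0.0], [1, 0.84, -0.03, -0.03, -0.0, -0.0, 0.0], [1, 0.84, -0.03, -0.03, -0.0, -0.0, 0.0], [1, 0.84, -0.03, -0.03, -0.0, -0.0, 0.0], [1, 0.84, -0.03, -0.03, -0.0, -0.0, 0.0], [1, 0.84, -0.03, -0.03, -0.0, -0.0, 0.0], [1, 0.84, -0.03, -0.03, -0.0, -0.0, 0.0], [1, 0.84, -0.04, -0.03, -0.0, -0.0, 0.0]]
[[1, 0.84, -0.04, -0.03, -0.0, -0.0, 0.0], [1, 0.84, -0.04, -0.03, -0.0, -0.0, 0.0], [1, 0.84, -0.04, -0.03, -0.0, -0.0, 0.0]]
```

View pics/w4.png

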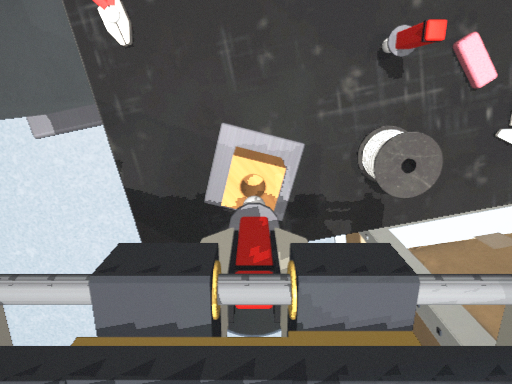

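The tool hangs upright in the grip (handle at (252,240)). The stand is empty at (252,185) and nothing else has been disturbed.

Call:
{"name": "carry_out", "arguments": {
  "commands": [
    [0,0.5,-0.02,-0.02,0,0,0],
    [0,0.8,-0.03,-0.02,0,0,0],
    [0,0.9,-0.03,-0.02,0,0,0],
    [0,0.9,-0.03,-0.02,0,0,0],
    [0,0.9,-0.03,-0.02,0,0,0],
    [0,0.9,-0.03,-0.02,0,0,0],
    [0,0.9,-0.03,-0.02,0,0,0],
    [0,0.9,-0.03,-0.02,0,0,0]
  ]
}}

```text
clock: 13.5
position: [0.4965, -0.0805, 0.1647]
ee_rot: [-2.434, -1.985, 0.001]
force: [0.8, -0.3, -0.9]
width: 0.171
gripper_force: 35.0
```

Call:
{"name": "carry_out", "arguments": {
  "commands": [
    [0,0.9,0,0,0,0,0],
    [0,0.8,0.1,0,0,0,0],
    [0,0.5,0.1,0,0,0,0],
    [0,0.2,0.05,0,0,0,0],
    [0,0,0,0,0,0,0],
    [0,0,0,0,0,0,0]
  ]
}}

```text
clock: 14.1
position: [0.5147, -0.0259, 0.1651]
ee_rot: [2.436, 1.983, -0.001]
force: [-0.4, 0.6, -0.6]
width: 0.172
gripper_force: 35.0
```

Run:
```python
from h import *
s=arm.observe();print(s['position'],s['force'],s['ft_torque'],s['width'],s['clock'])
plan(fix(-.042,-.1146,.115),YAW)
```

```text
[ 0.51474764 -0.02589426  0.16514353] [-0.40346451  0.58961477 -0.6107067 ] [-0.04328842  0.07856727  0.01439263] 0.1719410674417255 14.1
d [ 0.0018  0.0052 -0.0501] w [-0.     0.001  0.001] n 3
[[1, 0.07, 0.01, 0.67, -0.0, 0.0, 0.0], [1, 0.07, 0.01, 0.67, -0.0, 0.0, 0.0], [1, 0.07, 0.01, 0.67, -0.0, 0.0, 0.0]]
```

Call:
{"name": "carry_out", "arguments": {
  "commands": [
    [0,0.07,0.01,0.6,0,0,0],
    [0,0.07,0.01,0.7,0,0,0],
    [0,0.07,0.01,0.5,0,0,0],
    [0,0,0,0.2,0,0,0],
    [0,0,0,0,0,0,0],
    [0,0,0,0,0,0,0]
  ]
}}

```text
clock: 14.7
position: [0.5171, -0.0204, 0.1156]
ee_rot: [2.435, 1.984, 0.0]
force: [0.4, 0.6, -0.2]
width: 0.174
gripper_force: 35.0
```

```bash
cat >> h.py <<'E'
def st():
    s=arm.observe();c,sn=np.cos(YAW),np.sin(YAW);d=s['position'][:2]-FC
    print('fixture xy',(c*d[0]+sn*d[1]).round(4),(-sn*d[0]+c*d[1]).round(4),'tip',(s['position'][2]-.0693).round(4),'F',s['force'].round(1),'clk',s['clock']);return s
E
python3 - <<'E'
from h import *
s=st();i=wrist();cv2.imwrite('pics/w5.png',cv2.resize(i['pixels'][:,:,::-1],(800,600)))
P,ok=cloud(i);H,S,V=cv2.split(cv2.cvtColor(i['pixels'],cv2.COLOR_RGB2HSV))
Rt=Ro.from_rotvec(s['ee_rot']).as_matrix();T=(P-s['position'])@Rt
c,sn=np.cos(YAW),np.sin(YAW);F=(P[...,:2]-FC)@np.array([[c,-sn],[sn,c]])
m=(H>35)&(H<95)&(S>60)&ok&(P[...,2]<.06)&(P[...,2]>.02)
for nm,q in(('leg1',m&(F[...,1]<-.105)&(F[...,0]<.034)&(F[...,1]>-.13)),('leg2',m&(F[...,0]>.034)&(F[...,1]>-.105))):
    print(nm,q.sum(),np.percentile(F[q],[1,50,99],axis=0).round(4).tolist(),np.percentile(P[q][:,2],[5,50,95]).round(4)) if q.sum() else 0
g=ok&(F[...,0]>-.05)&(F[...,0]<.03)&(F[...,1]>-.1)&(F[...,1]<-.025)&(P[...,2]<.045)&(V>120)&(S<40)
A=np.c_[F[g],np.ones(g.sum())];A[:,1]+=.075
print('plane',np.linalg.lstsq(A,P[g][:,2],rcond=None)[0],g.sum())
n=ok&(np.abs(T[...,:2]).max(-1)<.02)&(T[...,2]<.0)&(T[...,2]>-.03)&((H<6)|(H>174))&(S>150);print('handle',T[n].mean(0),n.sum())
E
```

```text
fixture xy -0.0415 -0.1142 tip 0.0463 F [ 0.4  0.6 -0.2] clk 14.7
leg1 1130 [[-0.0515, -0.1188], [-0.0071, -0.1136], [0.028, -0.1102]] [0.0316 0.0349 0.0372]
leg2 1516 [[0.0374, -0.0994], [0.0417, -0.0571], [0.0466, -0.0209]] [0.0332 0.0368 0.0391]
plane [-0.00075879  0.02779592  0.03534649] 10853
handle [ 0.00808901  0.001087   -0.01637265] 998
```

View pics/w5.png

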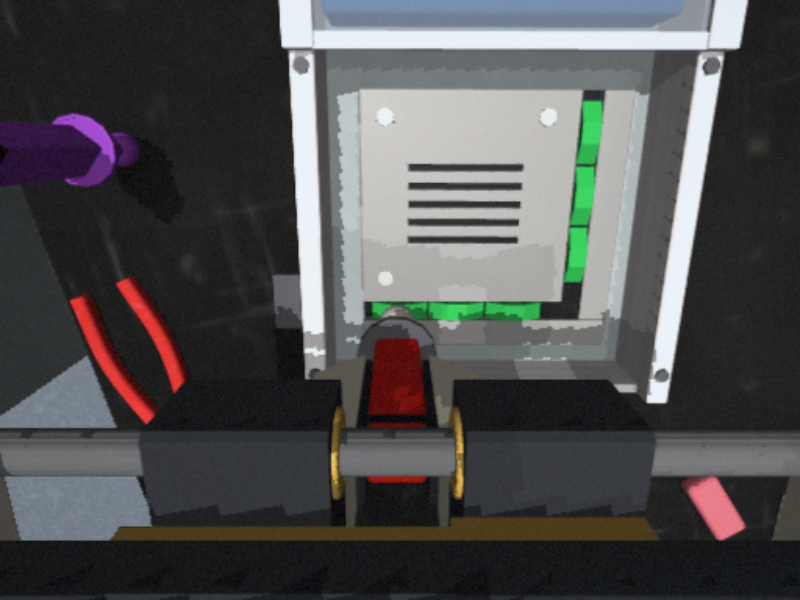

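The ball is over tab 1, with the collar at (397,330). The tabs and the groove corner are in clear view and everything lines up.

Call:
{"name": "carry_out", "arguments": {
  "commands": [
    [0,-0.01,0,0.14,0,0,0],
    [0,0,0,0.12,0,0,0],
    [0,0,0,0.06,0,0,0],
    [0,0,0,0,0,0,0],
    [0,0,0,0,0,0,0]
  ]
}}

```text
clock: 15.25
position: [0.5168, -0.0202, 0.1072]
ee_rot: [2.435, 1.985, 0.0]
force: [0.4, -0.2, 0.2]
width: 0.174
gripper_force: 35.0
```

Call:
{"name": "carry_out", "arguments": {
  "commands": [
    [0,0,0,0.03,0,0,0],
    [0,0,0,0.03,0,0,0],
    [0,0,0,0,0,0,0]
  ]
}}

```text
clock: 15.55
position: [0.5168, -0.0202, 0.1057]
ee_rot: [2.435, 1.985, 0.0]
force: [-0.0, -0.6, -0.1]
width: 0.171
gripper_force: 35.0
```

Call:
{"name": "carry_out", "arguments": {
  "commands": [
    [0,0,0,0.03,0,0,0],
    [0,0,0,0,0,0,0]
  ]
}}

```text
clock: 15.75
position: [0.5169, -0.0202, 0.1051]
ee_rot: [2.435, 1.985, 0.0]
force: [-0.3, 0.0, 2.3]
width: 0.171
gripper_force: 35.0
```

```bash
python3 -c "
from h import *
st()"
```

```text
fixture xy -0.0417 -0.1141 tip 0.0358 F [-0.3  0.   2.3] clk 15.75
```

Call:
{"name": "carry_out", "arguments": {
  "commands": [
    [0,0,0,0.03,0,0,0],
    [0,0,0,0.03,0,0,0],
    [0,0,0,0,0,0,0]
  ]
}}

```text
clock: 16.05
position: [0.5169, -0.0201, 0.1035]
ee_rot: [2.435, 1.985, 0.0]
force: [0.4, 1.2, 1.2]
width: 0.169
gripper_force: 35.0
```

Call:
{"name": "carry_out", "arguments": {
  "commands": [
    [0,0,0,0.03,0,0,0],
    [0,0,0,0,0,0,0]
  ]
}}

```text
clock: 16.25
position: [0.5169, -0.0202, 0.1027]
ee_rot: [2.435, 1.985, 0.0]
force: [-1.4, 0.6, 2.3]
width: 0.17
gripper_force: 35.0
```

Call:
{"name": "carry_out", "arguments": {
  "commands": [
    [0,0,0,0.02,0,0,0],
    [0,0,0,0,0,0,0]
  ]
}}

```text
clock: 16.45
position: [0.5169, -0.0202, 0.1022]
ee_rot: [2.435, 1.985, 0.0]
force: [-0.4, -0.1, 3.2]
width: 0.175
gripper_force: 35.0
```

Call:
{"name": "carry_out", "arguments": {
  "commands": [
    [0,0,0,0.02,0,0,0],
    [0,0,0,0,0,0,0]
  ]
}}

```text
clock: 16.65
position: [0.5169, -0.0202, 0.1018]
ee_rot: [2.435, 1.985, 0.0]
force: [0.6, -0.2, 4.3]
width: 0.172
gripper_force: 35.0
```

Run:
```python
from h import *
s=st()
```

```text
fixture xy -0.0417 -0.1141 tip 0.0325 F [ 0.6 -0.2  4.3] clk 16.65
```

Call:
{"name": "carry_out", "arguments": {
  "commands": [
    [0,0,0,0.02,0,0,0],
    [0,0,0,0,0,0,0]
  ]
}}

```text
clock: 16.85
position: [0.517, -0.0205, 0.1014]
ee_rot: [2.435, 1.984, 0.0]
force: [-1.1, -0.7, 5.6]
width: 0.173
gripper_force: 35.0
```

Run:
```python
from h import *
s=st();i=wrist();cv2.imwrite('pics/w6.png',cv2.resize(i['pixels'][185:235,215:395,::-1],(800,222),interpolation=cv2.INTER_CUBIC))
P,ok=cloud(i);H,S,V=cv2.split(cv2.cvtColor(i['pixels'],cv2.COLOR_RGB2HSV))
c,sn=np.cos(YAW),np.sin(YAW);F=(P[...,:2]-FC)@np.array([[c,-sn],[sn,c]])
m=(H>35)&(H<95)&(S>60)&ok&(P[...,2]<.06)&(P[...,2]>.02)&(F[...,1]<-.105)
for a,b in((-.052,-.047),(-.036,-.029),(-.025,-.0),(.002,.028)):
    q=m&(F[...,0]>a)&(F[...,0]<b);print(a,b,q.sum(),np.percentile(P[q][:,2],[10,50,90]).round(4) if q.sum() else '')
```

```text
fixture xy -0.0416 -0.1143 tip 0.0321 F [-1.1 -0.7  5.6] clk 16.85
-0.052 -0.047 43 [0.0284 0.0297 0.031 ]
-0.036 -0.029 47 [0.0302 0.0311 0.0326]
-0.025 -0.0 442 [0.0329 0.0351 0.0365]
0.002 0.028 463 [0.0325 0.0354 0.037 ]
```

View pics/w6.png

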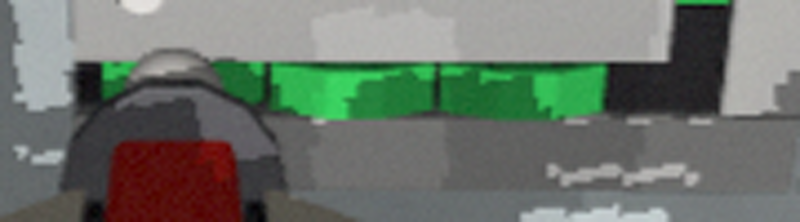

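The crop shows tab 1 pressed below its neighbours under the ball at (170,65), while tabs 2 and 3 are still proud. I'll start the stroke, watching the force.

Call:
{"name": "carry_out", "arguments": {
  "commands": [
    [0,0,0.06,0,0,0,0],
    [0,0,0.08,0,0,0,0],
    [0,0,0.08,0,0,0,0],
    [0,0,0.08,0,0,0,0]
  ]
}}

```text
clock: 17.3
position: [0.5233, -0.0222, 0.101]
ee_rot: [-2.435, -1.984, 0.002]
force: [-2.7, -0.8, 4.5]
width: 0.171
gripper_force: 35.0
```

Call:
{"name": "carry_out", "arguments": {
  "commands": [
    [0,0,0.08,0,0,0,0],
    [0,0,0.08,0,0,0,0],
    [0,0,0.08,0,0,0,0],
    [0,0,0.08,0,0,0,0]
  ]
}}

```text
clock: 17.7
position: [0.5315, -0.0235, 0.1011]
ee_rot: [-2.435, -1.984, 0.002]
force: [-5.5, -0.4, 6.6]
width: 0.173
gripper_force: 35.0
```

Run:
```python
from h import *
s=st()
```

```text
fixture xy -0.0268 -0.1144 tip 0.0318 F [-5.5 -0.4  6.6] clk 17.7
```

Call:
{"name": "carry_out", "arguments": {
  "commands": [
    [0,0,0.08,0,0,0,0],
    [0,0,0.08,0,0,0,0],
    [0,0,0.08,0,0,0,0],
    [0,0,0.08,0,0,0,0]
  ]
}}

```text
clock: 18.1
position: [0.5389, -0.0251, 0.1011]
ee_rot: [-2.434, -1.984, 0.002]
force: [-4.8, -1.4, 5.7]
width: 0.169
gripper_force: 35.0
```

Call:
{"name": "carry_out", "arguments": {
  "commands": [
    [0,0,0.08,0,0,0,0],
    [0,0,0.08,0,0,0,0],
    [0,0,0.08,0,0,0,0],
    [0,0,0.08,0,0,0,0]
  ]
}}

```text
clock: 18.5
position: [0.5478, -0.0267, 0.1013]
ee_rot: [2.435, 1.985, -0.0]
force: [-3.4, -2.5, 3.9]
width: 0.17
gripper_force: 35.0
```

Run:
```python
from h import *
s=st()
```

```text
fixture xy -0.0102 -0.1142 tip 0.032 F [-3.4 -2.5  3.9] clk 18.5
```

Call:
{"name": "carry_out", "arguments": {
  "commands": [
    [0,-0.01,0.08,0,0,0,0],
    [0,0,0.08,0,0,0,0],
    [0,-0.01,0.08,0,0,0,0],
    [0,0,0.08,0,0,0,0],
    [0,0,0.08,0,0,0,0],
    [0,0,0.08,0,0,0,0]
  ]
}}

```text
clock: 19.1
position: [0.5585, -0.0293, 0.101]
ee_rot: [-2.434, -1.984, 0.002]
force: [-6.0, -1.6, 6.0]
width: 0.172
gripper_force: 35.0
```

Call:
{"name": "carry_out", "arguments": {
  "commands": [
    [0,0,0.08,0,0,0,0],
    [0,0,0.08,0,0,0,0],
    [0,0,0.08,0,0,0,0],
    [0,0,0.08,0,0,0,0],
    [0,0,0.08,0,0,0,0],
    [0,0,0.08,0,0,0,0]
  ]
}}

```text
clock: 19.7
position: [0.5713, -0.0318, 0.1013]
ee_rot: [2.435, 1.985, 0.0]
force: [-2.6, -1.8, 4.0]
width: 0.174
gripper_force: 35.0
```

Run:
```python
from h import *
s=st()
```

```text
fixture xy 0.0139 -0.1144 tip 0.032 F [-2.6 -1.8  4. ] clk 19.7
```

Call:
{"name": "carry_out", "arguments": {
  "commands": [
    [0,0,0.08,0,0,0,0],
    [0,-0.01,0.08,0,0,0,0],
    [0,0,0.08,0,0,0,0],
    [0,0,0.08,0,0,0,0],
    [0,0,0.08,0,0,0,0],
    [0,0,0.08,0,0,0,0]
  ]
}}

```text
clock: 20.3
position: [0.5829, -0.0346, 0.1012]
ee_rot: [-2.435, -1.985, 0.0]
force: [-1.9, -1.4, 2.4]
width: 0.176
gripper_force: 35.0
```

Call:
{"name": "carry_out", "arguments": {
  "commands": [
    [0,0,0.08,0,0,0,0],
    [0,0,0.08,0,0,0,0],
    [0,0,0.08,0,0,0,0],
    [0,0,0.08,0,0,0,0]
  ]
}}

```text
clock: 20.7
position: [0.5908, -0.0362, 0.1013]
ee_rot: [2.435, 1.985, 0.0]
force: [-2.2, -1.7, 2.2]
width: 0.175
gripper_force: 35.0
```

Run:
```python
from h import *
s=st()
```

```text
fixture xy 0.0339 -0.1147 tip 0.032 F [-2.2 -1.7  2.2] clk 20.7
```

Call:
{"name": "carry_out", "arguments": {
  "commands": [
    [0,0,0.08,0.01,0,0,0],
    [0,0,0.08,0.01,0,0,0],
    [0,0,0.06,0,0,0,0],
    [0,0,0.05,0,0,0,0],
    [0,0,0,0,0,0,0]
  ]
}}

```text
clock: 21.2
position: [0.5977, -0.0371, 0.101]
ee_rot: [-2.435, -1.985, -0.001]
force: [-1.4, -0.6, 5.5]
width: 0.171
gripper_force: 35.0
```

Run:
```python
from h import *
s=st()
```

```text
fixture xy 0.0408 -0.1142 tip 0.0317 F [-1.4 -0.6  5.5] clk 21.2
```

Call:
{"name": "carry_out", "arguments": {
  "commands": [
    [0,0.06,0,-0.002,0,0,0],
    [0,0.08,0,-0.002,0,0,0],
    [0,0.08,0,-0.002,0,0,0],
    [0,0.08,0,-0.002,0,0,0]
  ]
}}

```text
clock: 21.6
position: [0.5992, -0.0305, 0.1012]
ee_rot: [2.435, 1.984, 0.001]
force: [-1.6, -2.4, 5.5]
width: 0.175
gripper_force: 35.0
```

Call:
{"name": "carry_out", "arguments": {
  "commands": [
    [0,0.08,0,-0.002,0,0,0],
    [0,0.08,0,-0.002,0,0,0],
    [0,0.08,0,-0.002,0,0,0],
    [0,0.08,0,-0.002,0,0,0]
  ]
}}

```text
clock: 22.0
position: [0.6007, -0.0235, 0.1015]
ee_rot: [2.435, 1.983, -0.0]
force: [-2.4, -5.0, 6.3]
width: 0.171
gripper_force: 35.0
```

Run:
```python
from h import *
s=st()
```

```text
fixture xy 0.041 -0.1003 tip 0.0322 F [-2.4 -5.   6.3] clk 22.0
```

Call:
{"name": "carry_out", "arguments": {
  "commands": [
    [0,0.08,0,-0.002,0,0,0],
    [0,0.08,0,-0.002,0,0,0],
    [0,0.08,0,-0.002,0,0,0],
    [0,0.08,0,-0.002,0,0,0],
    [0,0.08,0,-0.002,0,0,0]
  ]
}}

```text
clock: 22.5
position: [0.6029, -0.013, 0.1017]
ee_rot: [2.435, 1.984, 0.001]
force: [-0.7, -3.0, 5.4]
width: 0.172
gripper_force: 35.0
```

Call:
{"name": "carry_out", "arguments": {
  "commands": [
    [0,0.08,0,-0.002,0,0,0],
    [0,0.08,0,-0.002,0,0,0],
    [0,0.08,0,-0.002,0,0,0],
    [0,0.08,0,-0.002,0,0,0],
    [0,0.08,0,-0.002,0,0,0]
  ]
}}

```text
clock: 23.0
position: [0.6048, -0.0028, 0.1018]
ee_rot: [2.435, 1.984, 0.001]
force: [-0.4, -2.9, 3.9]
width: 0.17
gripper_force: 35.0
```

Run:
```python
from h import *
s=st()
```

```text
fixture xy 0.0408 -0.0792 tip 0.0325 F [-0.4 -2.9  3.9] clk 23.0
```

Call:
{"name": "carry_out", "arguments": {
  "commands": [
    [0,0.08,0,-0.002,0,0,0],
    [0,0.08,0,-0.002,0,0,0],
    [0,0.08,0,-0.002,0,0,0],
    [0,0.08,0,-0.002,0,0,0],
    [0,0.08,0,-0.002,0,0,0]
  ]
}}

```text
clock: 23.5
position: [0.6066, 0.0059, 0.1022]
ee_rot: [2.435, 1.983, -0.001]
force: [-0.4, -5.5, 5.4]
width: 0.173
gripper_force: 35.0
```

Call:
{"name": "carry_out", "arguments": {
  "commands": [
    [0,0.08,0,-0.002,0,0,0],
    [0,0.08,0,-0.002,0,0,0],
    [0,0.08,0,-0.002,0,0,0],
    [0,0.08,0,-0.002,0,0,0],
    [0,0.08,0,-0.002,0,0,0]
  ]
}}

```text
clock: 24.0
position: [0.6088, 0.0166, 0.1024]
ee_rot: [2.435, 1.984, 0.001]
force: [-0.7, -3.7, 6.8]
width: 0.17
gripper_force: 35.0
```

Run:
```python
from h import *
s=st()
```

```text
fixture xy 0.0407 -0.0593 tip 0.0331 F [-0.7 -3.7  6.8] clk 24.0
```

Call:
{"name": "carry_out", "arguments": {
  "commands": [
    [0,0.08,0,-0.003,0,0,0],
    [0,0.08,0,-0.003,0,0,0],
    [0,0.08,0,-0.003,0,0,0],
    [0,0.08,0,-0.003,0,0,0],
    [0,0.08,0,-0.002,0,0,0]
  ]
}}

```text
clock: 24.5
position: [0.6107, 0.0264, 0.1026]
ee_rot: [2.435, 1.984, 0.0]
force: [-0.1, -5.9, 6.3]
width: 0.169
gripper_force: 35.0
```

Call:
{"name": "carry_out", "arguments": {
  "commands": [
    [0,0.08,0,-0.003,0,0,0],
    [0,0.08,0,-0.002,0,0,0],
    [0,0.08,0,-0.003,0,0,0],
    [0,0.08,0,-0.002,0,0,0],
    [0,0.08,0,-0.002,0,0,0]
  ]
}}

```text
clock: 25.0
position: [0.6126, 0.0356, 0.103]
ee_rot: [2.435, 1.983, -0.0]
force: [0.8, -4.9, 5.9]
width: 0.173
gripper_force: 35.0
```

Run:
```python
from h import *
s=st()
```

```text
fixture xy 0.0406 -0.04 tip 0.0337 F [ 0.8 -4.9  5.9] clk 25.0
```

Call:
{"name": "carry_out", "arguments": {
  "commands": [
    [0,0.08,0,-0.002,0,0,0],
    [0,0.08,0,-0.003,0,0,0],
    [0,0.08,0,-0.002,0,0,0],
    [0,0.08,0,-0.003,0,0,0],
    [0,0.08,0,-0.002,0,0,0],
    [0,0.08,0,-0.002,0,0,0],
    [0,0.08,0,-0.002,0,0,0],
    [0,0,0,0,0,0,0]
  ]
}}

```text
clock: 25.8
position: [0.6157, 0.051, 0.1033]
ee_rot: [-2.435, -1.985, -0.002]
force: [2.9, -0.3, 5.0]
width: 0.174
gripper_force: 35.0
```

```bash
cat > chk.py <<'E'
from h import *
s=st();i=wrist()
P,ok=cloud(i);H,S,V=cv2.split(cv2.cvtColor(i['pixels'],cv2.COLOR_RGB2HSV))
c,sn=np.cos(YAW),np.sin(YAW);F=(P[...,:2]-FC)@np.array([[c,-sn],[sn,c]])
m=(H>35)&(H<95)&(S>60)&ok&(P[...,2]<.06)&(P[...,2]>.02)
for k in range(6):
    q=m&((F[...,1]<-.105)&(abs(F[...,0]+.0385-.027*k)<.008) if k<3 else (F[...,0]>.034)&(abs(F[...,1]+.088-.027*(k-3))<.008))
    y=-.1145 if k<3 else -.088+.027*(k-3)
    print('tab',k+1,q.sum(),'below face (cam)',((.0353+.028*(y+.075)-np.percentile(P[q][:,2],[20,50,80]))*1000).round(1) if q.sum() else '')
E
python3 chk.py
```

```text
fixture xy 0.0405 -0.0243 tip 0.034 F [ 2.9 -0.3  5. ] clk 25.8
tab 1 0 below face (cam) 
tab 2 0 below face (cam) 
tab 3 0 below face (cam) 
tab 4 0 below face (cam) 
tab 5 0 below face (cam) 
tab 6 0 below face (cam)
```

Call:
{"name": "carry_out", "arguments": {
  "commands": [
    [0,0,0,-0.2,0,0,0],
    [0,0,0,-0.5,0,0,0],
    [0,0,0,-0.8,0,0,0],
    [0,0,0,-0.8,0,0,0],
    [0,-0.8,-0.4,-0.2,0,0,0],
    [0,-0.9,-0.4,0,0,0,0],
    [0,-0.9,-0.4,0,0,0,0],
    [0,-0.7,-0.4,0,0,0,0]
  ]
}}

```text
clock: 26.65
position: [0.5581, -0.0236, 0.1662]
ee_rot: [-2.435, -1.983, 0.001]
force: [0.3, -0.3, -0.8]
width: 0.17
gripper_force: 35.0
```

Call:
{"name": "carry_out", "arguments": {
  "commands": [
    [0,-0.2,0,0,0,0,0],
    [0,0,0,0,0,0,0],
    [0,0,0,0,0,0,0]
  ]
}}

```text
clock: 26.95
position: [0.5591, -0.0263, 0.1659]
ee_rot: [-2.434, -1.986, -0.001]
force: [0.4, 0.1, -0.9]
width: 0.17
gripper_force: 35.0
```

```bash
python3 chk.py; python3 -c "
from h import *
plan([.4686,-.2472,.165],YAW,opening=0)"
```

```text
fixture xy 0.0008 -0.1115 tip 0.0966 F [ 0.4  0.1 -0.9] clk 26.95
tab 1 168 below face (cam) [3.  2.2 1.5]
tab 2 173 below face (cam) [2.6 2.  1.2]
tab 3 163 below face (cam) [2.6 1.8 1.1]
tab 4 183 below face (cam) [3.1 2.2 1.5]
tab 5 196 below face (cam) [3.5 2.5 1.8]
tab 6 215 below face (cam) [3.3 2.3 1.7]
d [-0.0905 -0.221  -0.0007] w [ 0.    -0.001  0.004] n 11
[[0, -0.85, -0.16, 0.0, 0.0, -0.0, 0.0], [0, -0.85, -0.16, 0.0, 0.0, -0.0, 0.0], [0, -0.85, -0.16, 0.0, 0.0, -0.0, 0.0], [0, -0.85, -0.16, 0.0, 0.0, -0.0, 0.0], [0, -0.85, -0.16, 0.0, 0.0, -0.0, 0.0], [0, -0.85, -0.16, 0.0, 0.0, -0.0, 0.0], [0, -0.85, -0.16, 0.0, 0.0, -0.0, 0.0], [0, -0.85, -0.16, 0.0, 0.0, -0.0, 0.0]]
[[0, -0.85, -0.16, 0.0, 0.0, -0.0, 0.0], [0, -0.85, -0.16, 0.0, 0.0, -0.0, 0.0], [0, -0.85, -0.16, 0.0, 0.0, -0.0, 0.0]]
```

Call:
{"name": "carry_out", "arguments": {
  "commands": [
    [0,-0.5,-0.1,0,0,0,0],
    [0,-0.85,-0.16,0,0,0,0],
    [0,-0.9,-0.17,0,0,0,0],
    [0,-0.9,-0.17,0,0,0,0],
    [0,-0.9,-0.17,0,0,0,0],
    [0,-0.9,-0.17,0,0,0,0],
    [0,-0.9,-0.17,0,0,0,0],
    [0,-0.9,-0.17,0,0,0,0]
  ]
}}

```text
clock: 27.8
position: [0.4924, -0.1876, 0.1656]
ee_rot: [2.435, 1.985, -0.001]
force: [-0.5, 0.4, -0.7]
width: 0.173
gripper_force: 35.0
```

Call:
{"name": "carry_out", "arguments": {
  "commands": [
    [0,-0.9,-0.17,0,0,0,0],
    [0,-0.9,-0.17,0,0,0,0],
    [0,-0.6,-0.12,0,0,0,0],
    [0,-0.2,-0.04,0,0,0,0],
    [0,0,0,0,0,0,0],
    [0,0,0,0,0,0,0]
  ]
}}

```text
clock: 28.4
position: [0.4681, -0.2466, 0.1655]
ee_rot: [-2.434, -1.986, -0.0]
force: [0.2, 0.7, -0.5]
width: 0.173
gripper_force: 35.0
```

```bash
python3 -c "
from h import *
st();plan([.4686,-.2476,.130],YAW,opening=0)"
```

```text
fixture xy -0.0434 -0.3457 tip 0.0962 F [ 0.2  0.7 -0.5] clk 28.4
d [ 0.0005 -0.001  -0.0355] w [-0.    -0.001  0.003] n 2
[[0, -0.02, 0.01, 0.71, -0.0, -0.0, 0.01], [0, -0.02, 0.01, 0.71, -0.0, -0.0, 0.01]]
```

Call:
{"name": "carry_out", "arguments": {
  "commands": [
    [0,-0.03,0.02,0.4,0,0,0],
    [0,0,0,0.7,0,0,0],
    [0,0,0,0.5,0,0,0],
    [0,0,0,0.2,0,0,0],
    [0,0,0,0,0,0,0]
  ]
}}

```text
clock: 28.9
position: [0.4676, -0.2478, 0.1198]
ee_rot: [-2.434, -1.984, 0.002]
force: [-0.9, -0.3, -1.4]
width: 0.17
gripper_force: 35.0
```

Call:
{"name": "carry_out", "arguments": {
  "commands": [
    [0,0,0,0.2,0,0,0],
    [0,0,0,0.3,0,0,0],
    [0,0,0,0.3,0,0,0],
    [0,0,0,0.3,0,0,0],
    [0,0,0,0.2,0,0,0],
    [0,0,0,0,0,0,0]
  ]
}}

```text
clock: 29.5
position: [0.4675, -0.2481, 0.0873]
ee_rot: [-2.434, -1.984, 0.001]
force: [0.7, -0.5, 0.2]
width: 0.177
gripper_force: 35.0
```

```bash
python3 -c "
from h import *
print(arm.observe()['position']);st()"
```

```text
[ 0.46751538 -0.2480582   0.087313  ]
fixture xy -0.0437 -0.3472 tip 0.018 F [ 0.7 -0.5  0.2] clk 29.5
```

Call:
{"name": "carry_out", "arguments": {
  "commands": [
    [0,0.02,0.03,0.15,0,0,0],
    [0,0,0,0.1,0,0,0],
    [0,0,0,0.05,0,0,0],
    [0,0,0,0.01,0,0,0],
    [0,0,0,0,0,0,0]
  ]
}}

```text
clock: 30.0
position: [0.4689, -0.248, 0.0805]
ee_rot: [2.435, 1.985, 0.0]
force: [-0.5, -0.7, -0.8]
width: 0.173
gripper_force: 35.0
```

```bash
python3 -c "
from h import *
print(arm.observe()['position']);st()"
```

```text
[ 0.46889515 -0.24799212  0.08048327]
fixture xy -0.0424 -0.3469 tip 0.0112 F [-0.5 -0.7 -0.8] clk 30.0
```

Another 1 mm down, then release and lift once the fingers are open.

Call:
{"name": "carry_out", "arguments": {
  "commands": [
    [0,0,0,0.04,0,0,0],
    [0,0,0,0,0,0,0],
    [0.3,0,0,0,0,0,0],
    [0.6,0,0,0,0,0,0],
    [0.6,0,0,0,0,0,0],
    [0.6,0,0,0,0,0,0],
    [0.6,0,0,0,0,0,0],
    [0.6,0,0,0,0,0,0]
  ]
}}

```text
clock: 30.8
position: [0.4689, -0.248, 0.0794]
ee_rot: [2.435, 1.985, 0.0]
force: [1.0, 0.9, 0.4]
width: 0.593
gripper_force: 0.0
```

Call:
{"name": "carry_out", "arguments": {
  "commands": [
    [0.6,0,0,-0.3,0,0,0],
    [0.6,0,0,-0.7,0,0,0],
    [0.6,0,0,-0.9,0,0,0],
    [0.8,0,0,-0.9,0,0,0],
    [1,0,0,-0.9,0,0,0],
    [1,-0.5,0,-0.9,0,0,0],
    [1,-0.5,0,0,0,0,0],
    [1,0,0,0,0,0,0]
  ]
}}

```text
clock: 31.6
position: [0.4634, -0.2743, 0.1952]
ee_rot: [2.436, 1.981, 0.0]
force: [-0.4, -1.0, 0.2]
width: 0.974
gripper_force: 0.0
```

Run:
```python
from h import *
st();i=wrist()
P,ok=cloud(i);H,S,V=cv2.split(cv2.cvtColor(i['pixels'],cv2.COLOR_RGB2HSV))
near=ok&(np.hypot(P[...,0]-.4686,P[...,1]+.247)<.05)&((H<6)|(H>174))&(S>150)
q=P[near&(P[...,2]>.1135)];print(len(q),q.mean(0),q[:,2].max(),cv2.minAreaRect(q[:,:2].astype(np.float32)*1000))
cv2.imwrite('pics/w7.png',i['pixels'][:,:,::-1])
# back over the guard bar (grip TCP at end of opening was .5956,.1506)
plan([.592,.13,.13],YAW)
```

```text
fixture xy -0.0424 -0.3738 tip 0.1259 F [-0.4 -1.   0.2] clk 31.6
506 [ 0.4700456  -0.24705111  0.11977742] 0.12197430921485646 ((469.97021484375, -247.451171875), (16.050819396972656, 14.985039710998535), 78.68834686279297)
d [ 0.1287  0.403  -0.0643] w [-0. -0.  0.] n 20
[[1, 0.84, 0.09, 0.13, -0.0, -0.0, 0.0], [1, 0.84, 0.09, 0.13, -0.0, -0.0, 0.0], [1, 0.84, 0.09, 0.13, -0.0, -0.0, 0.0], [1, 0.84, 0.09, 0.13, -0.0, -0.0, 0.0], [1, 0.84, 0.09, 0.13, -0.0, -0.0, 0.0], [1, 0.84, 0.09, 0.13, -0.0, -0.0, 0.0], [1, 0.84, 0.09, 0.13, -0.0, -0.0, 0.0], [1, 0.84, 0.09, 0.13, -0.0, -0.0, 0.0]]
[[1, 0.84, 0.09, 0.13, -0.0, -0.0, 0.0], [1, 0.84, 0.09, 0.13, -0.0, -0.0, 0.0], [1, 0.84, 0.09, 0.13, -0.0, -0.0, 0.0], [1, 0.84, 0.09, 0.13, -0.0, -0.0, 0.0], [1, 0.84, 0.09, 0.13, -0.0, -0.0, 0.0], [1, 0.84, 0.09, 0.13, -0.0, -0.0, 0.0], [1, 0.84, 0.09, 0.13, -0.0, -0.0, 0.0], [1, 0.84, 0.09, 0.13, -0.0, -0.0, 0.0]]
[[1, 0.84, 0.09, 0.13, -0.0, -0.0, 0.0], [1, 0.84, 0.09, 0.13, -0.0, -0.0, 0.0], [1, 0.84, 0.09, 0.13, -0.0, -0.0, 0.0], [1, 0.84, 0.09, 0.13, -0.0, -0.0, 0.0]]
```

View pics/w7.png

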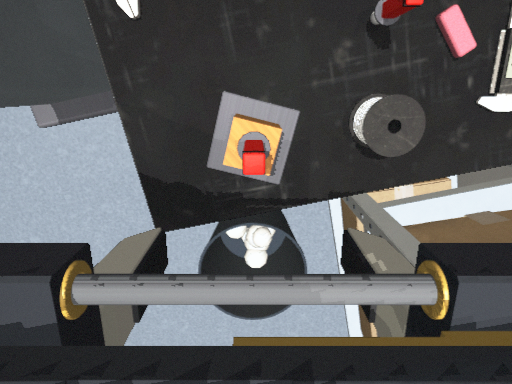

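The tool stands upright in its stand again, handle top at (254,158), and its neighbours have not moved. Next I'll shut the guard.

Call:
{"name": "carry_out", "arguments": {
  "commands": [
    [1,0.6,0.09,0,0,0,0],
    [1,0.84,0.09,0,0,0,0],
    [1,0.84,0.09,0,0,0,0],
    [1,0.84,0.09,0,0,0,0],
    [1,0.84,0.09,0,0,0,0],
    [1,0.84,0.09,0,0,0,0],
    [1,0.84,0.09,0,0,0,0],
    [1,0.84,0.09,0,0,0,0]
  ]
}}

```text
clock: 32.45
position: [0.5136, -0.1157, 0.1933]
ee_rot: [-2.433, -1.984, 0.002]
force: [-0.2, -0.2, 0.1]
width: 1.0
gripper_force: 0.0
```

Call:
{"name": "carry_out", "arguments": {
  "commands": [
    [1,0.84,0.09,0,0,0,0],
    [1,0.84,0.09,0,0,0,0],
    [1,0.84,0.09,0,0,0,0],
    [1,0.84,0.09,0,0,0,0],
    [1,0.84,0.09,0,0,0,0],
    [1,0.84,0.09,0.1,0,0,0],
    [1,0.84,0.09,0.1,0,0,0],
    [1,0.84,0.09,0.1,0,0,0]
  ]
}}

```text
clock: 33.25
position: [0.5649, 0.0451, 0.1856]
ee_rot: [-2.434, -1.984, 0.003]
force: [0.8, -0.3, 0.4]
width: 1.001
gripper_force: 0.0
```

Call:
{"name": "carry_out", "arguments": {
  "commands": [
    [1,0.84,0.09,0.2,0,0,0],
    [1,0.84,0.09,0.2,0,0,0],
    [1,0.5,0.05,0.2,0,0,0],
    [1,0,0,0,0,0,0],
    [1,0,0,0,0,0,0]
  ]
}}

```text
clock: 33.75
position: [0.582, 0.095, 0.1716]
ee_rot: [2.435, 1.984, -0.002]
force: [0.1, -0.5, -0.3]
width: 1.003
gripper_force: 0.0
```

Run:
```python
from h import *
st()
i=wrist();P,ok=cloud(i);H,S,V=cv2.split(cv2.cvtColor(i['pixels'],cv2.COLOR_RGB2HSV))
o=(H>6)&(H<20)&(S>150)&(V>120)&ok&(P[...,2]>.08)&(P[...,2]<.095);q=P[o]
c,sn=np.cos(YAW),np.sin(YAW);F=(q[:,:2]-FC)@np.array([[c,-sn],[sn,c]])
print(len(q),F.min(0),F.max(0),F.mean(0))
plan(fix(0.0004,.067,.0637),YAW)
```

```text
fixture xy -0.0014 0.012 tip 0.1023 F [ 0.1 -0.5 -0.3] clk 33.75
354 [-0.00396332  0.04437517] [0.00727992 0.08774056] [0.00179416 0.06467161]
d [ 0.0129  0.0541 -0.1083] w [0.    0.001 0.001] n 6
[[1, 0.37, 0.01, 0.72, 0.0, 0.0, 0.0], [1, 0.37, 0.01, 0.72, 0.0, 0.0, 0.0], [1, 0.37, 0.01, 0.72, 0.0, 0.0, 0.0], [1, 0.37, 0.01, 0.72, 0.0, 0.0, 0.0], [1, 0.37, 0.01, 0.72, 0.0, 0.0, 0.0], [1, 0.37, 0.01, 0.72, 0.0, 0.0, 0.0]]
```

Call:
{"name": "carry_out", "arguments": {
  "commands": [
    [1,0.7,0.02,0.3,0,0,0],
    [1,0.7,0.02,0.6,0,0,0],
    [0.7,0.6,0.01,0.8,0,0,0],
    [0.5,0.2,0,0.9,0,0,0],
    [0.5,0,0,0.9,0,0,0],
    [0.5,0,0,0.8,0,0,0],
    [0,0,0,0,0,0,0],
    [0,0,0,0,0,0,0]
  ]
}}

```text
clock: 34.6
position: [0.5943, 0.15, 0.0639]
ee_rot: [-2.434, -1.985, 0.002]
force: [-0.3, -0.9, 0.4]
width: 0.528
gripper_force: 0.0
```

Call:
{"name": "carry_out", "arguments": {
  "commands": [
    [0,0,0,0,0,0,0],
    [0,0,0,0,0,0,0],
    [0,0,0,0,0,0,0],
    [0,0,0,0,0,0,0],
    [0,0,0,0,0,0,0],
    [0,0,0,0,0,0,0]
  ],
  "squeeze": 25
}}

```text
clock: 35.2
position: [0.5954, 0.1493, 0.0649]
ee_rot: [2.435, 1.984, 0.002]
force: [2.0, -0.5, 1.9]
width: 0.13
gripper_force: 25.0
```

```bash
python3 -c "
from h import *
print(arm.observe()['width']);st()"
```

```text
0.12964384400747014
fixture xy 0.0006 0.0678 tip -0.0044 F [ 2.  -0.5  1.9] clk 35.2
```

Call:
{"name": "carry_out", "arguments": {
  "commands": [
    [0,-0.4,0,0,0,0,0],
    [0,-0.6,0,0,0,0,0],
    [0,-0.7,0,0,0,0,0],
    [0,-0.7,0,0,0,0,0],
    [0,-0.7,0,0,0,0,0],
    [0,-0.7,0,0,0,0,0],
    [0,-0.6,0,0,0,0,0],
    [0,-0.4,0,0,0,0,0]
  ]
}}

```text
clock: 36.0
position: [0.5703, 0.0293, 0.0649]
ee_rot: [2.437, 1.982, 0.001]
force: [4.1, 1.8, 5.8]
width: 0.13
gripper_force: 25.0
```

Call:
{"name": "carry_out", "arguments": {
  "commands": [
    [0,-0.3,0,0,0,0,0],
    [0,-0.2,0,0,0,0,0],
    [0,-0.15,0,0,0,0,0],
    [0,-0.1,0,0,0,0,0],
    [0,0,0,0,0,0,0]
  ]
}}

```text
clock: 36.5
position: [0.5667, 0.0123, 0.0648]
ee_rot: [2.436, 1.983, 0.001]
force: [3.4, 1.0, 6.6]
width: 0.126
gripper_force: 25.0
```

```bash
python3 -c "
from h import *
st()"
```

```text
fixture xy 0.0004 -0.0722 tip -0.0045 F [3.4 1.  6.6] clk 36.5
```

Call:
{"name": "carry_out", "arguments": {
  "commands": [
    [0,-0.1,0,0,0,0,0],
    [0,-0.1,0,0,0,0,0],
    [0,0,0,0,0,0,0]
  ]
}}

```text
clock: 36.8
position: [0.5666, 0.0122, 0.0648]
ee_rot: [-2.43, -1.987, -0.007]
force: [7.0, 13.6, 4.3]
width: 0.126
gripper_force: 25.0
```

Call:
{"name": "carry_out", "arguments": {
  "commands": [
    [0,-0.1,0,0,0,0,0],
    [0,0,0,0,0,0,0]
  ]
}}

```text
clock: 37.0
position: [0.5666, 0.012, 0.0648]
ee_rot: [-2.428, -1.988, -0.01]
force: [8.0, 20.1, 4.1]
width: 0.129
gripper_force: 25.0
```

```bash
python3 -c "
from h import *
st()"
```

```text
fixture xy 0.0004 -0.0724 tip -0.0045 F [ 8.  20.1  4.1] clk 37.0
```

Call:
{"name": "carry_out", "arguments": {
  "commands": [
    [0.4,0,0,0,0,0,0],
    [0.6,0,0,0,0,0,0],
    [0.8,0,0,0,0,0,0],
    [0.8,0,0,0,0,0,0],
    [0.8,0,0,0,0,0,0],
    [0.8,0,0,-0.6,0,0,0],
    [0.8,0,0,-0.9,0,0,0],
    [0.8,0,0,-0.9,0,0,0]
  ]
}}

```text
clock: 37.8
position: [0.5645, 0.0057, 0.1248]
ee_rot: [-2.435, -1.984, 0.002]
force: [-0.5, -0.4, 0.2]
width: 0.768
gripper_force: 0.0
```

Call:
{"name": "carry_out", "arguments": {
  "commands": [
    [0.8,0,0,-0.9,0,0,0],
    [0.8,0,0,-0.9,0,0,0],
    [0.8,0,0,-0.9,0,0,0],
    [0.8,0,0,-0.6,0,0,0],
    [0.8,0,0,0,0,0,0],
    [0.8,0,0,0,0,0,0]
  ]
}}

```text
clock: 38.4
position: [0.5648, 0.0061, 0.2066]
ee_rot: [-2.435, -1.985, 0.0]
force: [0.2, 0.2, -0.3]
width: 0.798
gripper_force: 0.0
```

Run:
```python
from h import *
st();i=arm.get_image('scene');cv2.imwrite('pics/end.png',cv2.resize(i['pixels'][:,:,::-1],(800,600)))
w=wrist();P,ok=cloud(w);H,S,V=cv2.split(cv2.cvtColor(w['pixels'],cv2.COLOR_RGB2HSV))
o=(H>6)&(H<20)&(S>150)&(V>120)&ok&(P[...,2]>.08)&(P[...,2]<.095);q=P[o]
c,sn=np.cos(YAW),np.sin(YAW);F=(q[:,:2]-FC)@np.array([[c,-sn],[sn,c]]);print(F.min(0),F.max(0))
```

```text
fixture xy -0.0002 -0.0786 tip 0.1373 F [ 0.2  0.2 -0.3] clk 38.4
[-0.00449084 -0.09527512] [ 0.0067642  -0.05189553]
```

View pics/end.png

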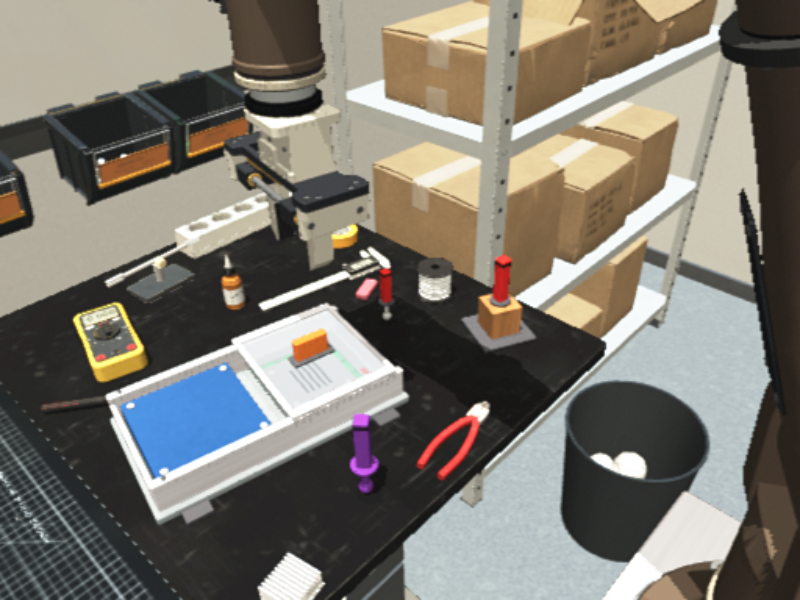

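The final view shows the guard shut (grip at (310,347)), the tool in its stand at (503,280), and everything else where it was. I'm handing in.

```bash
python3 -c "
from cell import arm
print(arm.sign_off())"
```

```text
the job is handed in; nothing more can be done
None
```

I handed the job in at about 38 s: guard slid open, all six tabs pressed in one stroke at about 2–7 N downward (camera puts them about 2 mm below the face), tool back in its stand, guard shut against its stop, and nothing else moved.

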